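Stack the frame blanks in the stock tray and send it home

TASK

Put the acetate frame blanks away: stack the three loose ones flat and squarely, all edges flush, on the honey-coloured one that already lies in the pulled-out stock tray. Then press down the red release lever at the tray's front and slide the tray fully home, the pile still square. Leave the tool rack, wax bar, file and glasses where they are.

Things in the scene. Friction and masses are not known exactly. Their poses are not given: they have to be found in the camera images.
- blank_honey_mid (a point): Honey-coloured mottled acetate sheet for a spectacle front, a plain flat slab 160 x 60 x 8 mm with square edges, about 100 g. The point is its centre, half-way up; x along its 160 mm length, y along its 60 mm width, z through its 8 mm thickness. It lies in the tray, length roughly along the tray's travel, at least 25 mm clear of the tray's side walls and 14 mm of the cabinet's front, and is the bottom of the pile.
- blank_black_mid (a point): Black acetate sheet for a spectacle front, a plain flat slab 160 x 60 x 8 mm with square edges, about 100 g. The point is its centre, half-way up; x along its 160 mm length, y along its 60 mm width, z through its 8 mm thickness. It lies flat on the bench, underneath the blue one which lies across it.
- blank_blue_mid (a point): Dark blue acetate sheet for a spectacle front, a plain flat slab 160 x 60 x 8 mm with square edges, about 100 g. The point is its centre, half-way up; x along its 160 mm length, y along its 60 mm width, z through its 8 mm thickness. It lies flat across the middle of the black one, centres within about 20 mm, so its underside is 8 mm above the bench.
- blank_tortoise_mid (a point): Dark brown tortoiseshell acetate sheet for a spectacle front, a plain flat slab 160 x 60 x 8 mm with square edges, about 100 g. The point is its centre, half-way up; x along its 160 mm length, y along its 60 mm width, z through its 8 mm thickness. It lies flat on the bench with the wax bar close along one of its long edges (10 to 16 mm gap), beside the half towards its own +x end; the other half is free on both sides.
- tray_in (a point): Middle of the inner floor of the shallow wooden stock tray that hangs pulled out of the cabinet's front on full-extension slides; moves with the tray. x is the way the tray slides home, z up. Floor 64 mm above the bench, inside 195 mm (x) by 152 mm (y); side and back walls 28 mm high, 5 mm thick; front panel 12 mm thick.
- cabinet: Dark wooden bench-top cabinet with a clear cover, fixed: 240 mm deep (x, inwards), 224 mm wide (y), 125 mm high; origin on the bench under the middle of its front. The tray enters its upper opening, which takes things up to 113 mm above the bench.
- tray_front (a point): Middle of the top edge of the tray's front panel, on its outer face, 106 mm above the bench; x is the way the tray slides home. The panel is 170 mm wide and reaches down to 58 mm above the bench. A brass bar handle 70 mm long stands 35 mm out from it, centred 25 mm to the -y side and 26 mm lower. When home, the panel's face is flush with the cabinet's front.
- lever_pad (a point): Middle of the upper face of the red thumb pad of the slide's release lever, 100 mm above the bench, just in front of the tray's front panel, 63 mm to its +y side: 30 mm (x) by 36 mm (y), 6 mm thick, rear edge 4 mm and middle 19 mm before the panel. Moves and tips with the lever; x is the way the tray slides home while the lever is up.
- lever (a joint): Release lever: 0 = up, locked (sprung), 0.12 rad = pad fully down. The pad's middle sinks 109 mm times the angle (13 mm in all) and takes 2 to 5 N. At full extension the tray cannot slide in until the lever is pressed past about 0.07 rad (8 mm); keep it down over the first 25 mm of the tray's travel, after which it no longer matters.
- tray (a joint): Tray: 0 = fully extended and locked, 0.212 m = fully home. It runs with about 2 N of friction and has no catch at home: it stays where it is left, and fingers drawn back over the lever pad can drag it out again.
- rack_base (a point): Middle (30 mm up) of the wooden block of the tool rack, 110 mm (x) by 56 mm (y) by 60 mm, with screwdrivers standing in it up to 170 mm above the bench. Loose, 0.6 kg; not to be moved.
- wax_bar: Dark red bar of polishing wax, 110 mm (x) by 40 mm (y) by 32 mm high, lying on the bench; origin at the middle of its underside. Not to be moved.
- flat_file: Flat file with a turned wooden handle, 220 mm long along x (handle at -x), 28 mm wide and high; origin under its middle on the bench. Not to be moved.
- glasses: Folded dark brown spectacle frame lying on the bench, 50 mm (x) by 140 mm (y), 24 mm high; origin under its middle. Not to be moved.

How it is judged:
By the outcome, as a careful person would: the job done as asked, in the order asked, and still so for the second after the job is handed in, with the robot touching nothing.
It also fails if it takes over 72 s, if anything falls off the work surface, if the arm or the gripper's body presses on something with over 40 N, if the wrist force passes 120 N, or if a joint passes its speed limit or range.

ROBOT

A 6-joint arm with a two-finger parallel gripper is mounted at the origin on the work surface. World frame = base frame: x ahead of the robot, y to its left, z up, the work surface at z = 0. Lengths are in m, angles in rad, forces in N, time in s.
With the tool pointing down it reaches from about 0.375 to 0.975 m from the base axis. Payload 3.8 kg.
Tool frame: the origin (TCP) lies at the very end of the fingers, on their centre line; the grasp point (between the pads) lies 19 mm behind it; z points along the fingers, y is the line along which they close (so a half turn about z gives the same grasp; the last joint's range is limited). The gripper opens to 85 mm and grips with 20 to 120 N. Pads are 22 mm wide; open, the fingers measure 114 mm over their backs; the gripper's body (76 mm by 85 mm) begins 54 mm behind the grasp point. The pads swing forward as they close: fully open they stand 13 mm farther back than shut.
Start: joints at [1.247, 0.264, 1.604, -0, 1.274, -0.037], TCP at [0.191, 0.647, 0.231] pointing down, gripper open.
Joint ranges: [-2.63, 2.63], [-0.94, 2.18], [0.31, 2.57], [-1.31, 4.45], [0, 2.66], [-2.55, 2.55]. Speed limits (rad/s): [2.57, 2.57, 3.14, 3.14, 3.14, 3.14].

INTERFACE

Orientations are given as a rotation vector (axis times angle).
In Python, from workcell import monitor, viewer, job gives the robot as it stands. The module is installed in compiled form; this text tells all that it offers.
- The arm moves only by the tool step_arm, never from a script. Its argument "series" is one flat list of numbers, 4 for each row, row after row: the shift along the tool's x, y, z in m, then the turn about the tool's z in rad. A call has 1 to 8 rows; each row is the pose to reach, as a shift and turn from the pose commanded when the call began, along the tool's axes at that moment; what a row does not reach only later rows make up. A row lasts 1/8 s, in which the tool goes at most 62.5 mm and 10.7 degrees, less where a joint would pass 70% of its speed; a pose out of reach is approached as far as the arm can. A call with a gripper value outside its range is refused whole. "gripper" is the opening, from 0 (shut) to 1 (fully open), set as the call begins (left out, the last holds). The fingers move at their own pace and stop on an object; "newtons" is the grip in N (left out, the last holds). Time passes only in rows, so rows that repeat a pose let the fingers close. It gives the time, the measured TCP pose, the force, the opening and the grip force at its end, in the units of the state.
- monitor.read_state(): the state, without advancing time (a new reading comes with each control period).
- viewer.read_camera(name): name is "scene" or "top"; returns a dict with "image" (400x640x3 uint8, red, green, blue), "intrinsics" (3x3 intrinsics, pixels), "T" (4x4, takes a point from camera to world coordinates). Camera axes: x right, y up, looking along -z (the intrinsics and any distortion apply to the point x, -y, -z); pixel columns grow to the right and rows downward; lengths in m; the calibration is good to about 2 mm. A picture is of the moment at which its call begins. There is no depth.
- job.finish_job(): hands the job in; it is judged then, once.
Trained networks look in a picture, given as the dict that the camera call returned (one of the last four; its "shot" number tells which), for a name from the list of things; names that differ only in an ending like _2 or _b are one class to them, and where a whole thing is asked for, a point or a joint stands for the part that bears it (a point fixed in the world has none). Each returns a list of dicts, best first, with "score" (0 to 1); they miss things now and then, are a little off and sometimes report something else, mostly with a low value. They report only what shows in the picture. A call takes as long as a camera call.
- viewer.boxes_of(picture, label): "extent" ([centre column, centre row, width, height] in pixels, round what is visible of it).
- viewer.spot_point(picture, label): "point" ([column, row] in pixels: a listed point, or the origin of a listed thing).
The state is a dict: "time": time; "q": joint angles; "joint_vel": joint speeds; "joint_torque": joint torques, N m; "tool_pos": TCP position; "tcp_rot": TCP orientation; "wrist_force": force on the tool from outside, world axes, zero at the start; "torque": the same for the moment, N m; "width": opening from 0.0 (shut) to 1.0 (fully open); "grip_force": force on a finger pad.
Only numpy, scipy, OpenCV 4.12 (cv2) and the standard library are available. Lean on these libraries where they do the work, as an engineer would, in place of code of your own. Each camera call takes 0.05 s, during which the arm holds its last target. There are 200 camera calls.

## Working session

There is one attempt and no reset: what is moved stays moved. The work goes in short steps, Python scripts to look and compute and a tool call to move; the robot and the scene stay as the last step left them, time stands still between calls to the robot, and variables do not carry over. Pictures are saved under pics/ and viewed, at most 10 in all, crops included, and the job is handed in when it is done.

Besides the shell and the picture viewer there is one more tool, called after "Call:" by a JSON object that holds its "name" and its "arguments", one argument or row to a line. step_arm: Moves the arm, as the interface text tells. Its arguments: {"type":"object","properties":{"series":{"type":"array"},"gripper":{"type":"number"},"newtons":{"type":"number"}},"required":["series"]}

```bash
mkdir -p pics; ls; cat > h.py <<'E'
import numpy as np, cv2
from workcell import monitor, viewer, job
def shot(n,f=None):
    p=viewer.read_camera(n)
    if f: cv2.imwrite('pics/'+f,cv2.cvtColor(p['image'],cv2.COLOR_RGB2BGR))
    return p
def ray(p,uv):
    K=np.array(p['intrinsics']);T=np.array(p['T'])
    d=np.linalg.inv(K)@[uv[0],uv[1],1]; d=np.array([d[0],-d[1],-d[2]])
    return T[:3,3],T[:3,:3]@d
def onz(p,uv,z):
    o,d=ray(p,uv); return o+d*(z-o[2])/d[2]
def proj(p,X):
    K=np.array(p['intrinsics']);T=np.array(p['T'])
    c=T[:3,:3].T@(np.asarray(X)-T[:3,3]); v=K@[c[0],-c[1],-c[2]]; return v[:2]/v[2]
def tri(a,ua,b,ub):
    o1,d1=ray(a,ua);o2,d2=ray(b,ub);d1=d1/np.linalg.norm(d1);d2=d2/np.linalg.norm(d2)
    s=np.linalg.lstsq(np.c_[d1,-d2],o2-o1,rcond=None)[0]
    A,B=o1+s[0]*d1,o2+s[1]*d2
    return (A+B)/2,np.linalg.norm(A-B)
E
python3 - <<'E'
from h import *
np.set_printoptions(precision=4,suppress=True)
a=shot('top','top0.png');b=shot('scene','scene0.png')
print(a.keys());print(a['T'],a['intrinsics'],b['T'],b['intrinsics'])
Z=dict(blank_honey_mid=.068,blank_black_mid=.004,blank_blue_mid=.012,blank_tortoise_mid=.004,tray_in=.064,cabinet=0,tray_front=.106,lever_pad=.1,rack_base=.03,wax_bar=0,flat_file=0,glasses=0)
for n in Z:
    A=viewer.spot_point(a,n);B=viewer.spot_point(b,n)
    print(n,[(np.round(x['point']),round(x['score'],2),onz(a,x['point'],Z[n])) for x in A[:2]],[(np.round(x['point']),round(x['score'],2)) for x in B[:2]], tri(a,A[0]['point'],b,B[0]['point']) if A and B else '')
print(monitor.read_state())
E
```

```text
pics
dict_keys(['image', 'intrinsics', 'T', 'shot'])
[[-0.0158  0.9883 -0.1517  0.2927]
 [-0.9999 -0.016  -0.0002  0.1133]
 [-0.0026  0.1517  0.9884  1.4931]
 [ 0.      0.      0.      1.    ]] [[503.3097   0.     309.0025]
 [  0.     503.3097 197.8505]
 [  0.       0.       1.    ]] [[-0.8043 -0.3504  0.4798  1.1614]
 [ 0.5938 -0.5019  0.6288  0.9936]
 [ 0.0205  0.7907  0.6118  0.9612]
 [ 0.      0.      0.      1.    ]] [[474.4629   0.     319.0712]
 [  0.     474.4629 198.4669]
 [  0.       0.       1.    ]]
blank_honey_mid [(array([423., 192.]), 0.92, array([ 0.522 , -0.2144,  0.068 ])), (array([279., 156.]), 0.48, array([0.6357, 0.1979, 0.068 ]))] [(array([253., 162.]), 0.81)] (array([ 0.5231, -0.2153,  0.0674]), np.float64(0.00254683194669613))
blank_black_mid [(array([212., 199.]), 0.67, array([0.5237, 0.4044, 0.004 ])), (array([210., 193.]), 0.55, array([0.5405, 0.4103, 0.004 ]))] [(array([366., 286.]), 0.83)] (array([0.5302, 0.3967, 0.0077]), np.float64(0.019631046733954834))
blank_blue_mid [(array([211., 196.]), 0.74, array([0.5319, 0.4068, 0.012 ]))] [(array([371., 288.]),
[... 1637 characters left out ...]
.011615702957654352))
glasses [(array([337., 239.]), 0.82, array([0.3969, 0.0317, 0.    ]))] [(array([328., 199.]), 0.69), (array([370., 289.]), 0.25)] (array([0.3952, 0.0332, 0.0085]), np.float64(0.0029419665575859386))
{'time': 1.3, 'q': array([ 1.2471,  0.2639,  1.604 ,  0.    ,  1.2737, -0.0369]), 'joint_vel': array([ 0.0008, -0.0004,  0.0011,  0.001 ,  0.0009,  0.0009]), 'joint_torque': array([ -0.0009, -51.5056, -36.7719,  -0.0003,   0.001 ,   0.    ]), 'tool_pos': array([0.1909, 0.6474, 0.2313]), 'tcp_rot': array([-0.4489, -3.1093,  0.    ]), 'wrist_force': array([-0.6145,  0.9466,  0.114 ]), 'torque': array([-0.0009,  0.0066, -0.0341]), 'grip_force': 0.0, 'width': 0.9987518954135883}
```

View pics/top0.png

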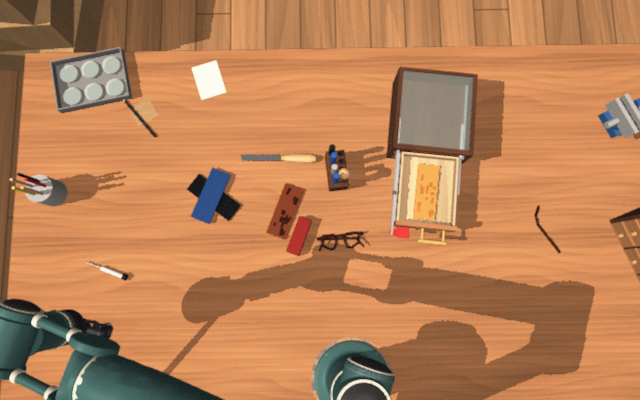

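View pics/scene0.png

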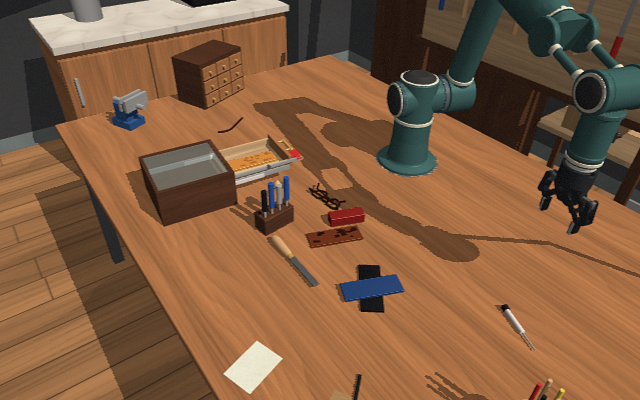

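The top view shows the tray with the honey blank at about (427,192). The blue blank at (211,196) lies across the black one, and the tortoise blank is at (286,210) with the wax bar at (299,236). The networks confused the tortoise blank with the file, so I'll fit exact rectangles in both views.

```bash
cat > fit.py <<'E'
from h import *
from scipy.optimize import minimize
S=4
def corners(x,y,yaw,z0,dim=(.16,.06,.008)):
    c,s=np.cos(yaw),np.sin(yaw)
    return [np.array([x+c*a-s*b,y+s*a+c*b,z]) for z in (z0,z0+dim[2]) for a,b in ((-dim[0]/2,-dim[1]/2),(dim[0]/2,-dim[1]/2),(dim[0]/2,dim[1]/2),(-dim[0]/2,dim[1]/2))]
def hullpx(p,pose,z0,dim=(.16,.06,.008)):
    return cv2.convexHull(np.array([proj(p,X) for X in corners(*pose,z0,dim)],np.float32))[:,0]
def edges(p,pose,z0,pad=14):
    h=hullpx(p,pose,z0);lo=np.floor(h.min(0)-pad).astype(int);hi=np.ceil(h.max(0)+pad).astype(int)
    img=p['image'][lo[1]:hi[1],lo[0]:hi[0]]
    big=cv2.resize(np.ascontiguousarray(img[:,:,::-1]),None,fx=S,fy=S,interpolation=cv2.INTER_CUBIC)
    return lo,big
def tomask(h,lo,shape):
    m=np.zeros(shape[:2],np.uint8)
    cv2.fillPoly(m,[np.round(((h-lo+.5)*S-.5)*16).astype(np.int32)],255,lineType=cv2.LINE_AA,shift=4);return m/255.
def seg(p,pose,z0,ex=()):
    """grabcut mask (upsampled crop); ex=list of hulls whose pixels are ignored"""
    lo,big=edges(p,pose,z0); h=hullpx(p,pose,z0)
    m=(tomask(h,lo,big.shape)>.5).astype(np.uint8)
    k=lambda r:cv2.getStructuringElement(cv2.MORPH_ELLIPSE,(2*r+1,2*r+1))
    g=np.full(m.shape,cv2.GC_BGD,np.uint8)
    g[cv2.dilate(m,k(4*S))>0]=cv2.GC_PR_BGD; g[m>0]=cv2.GC_PR_FGD; g[cv2.erode(m,k(4*S))>0]=cv2.GC_FGD
    for e in ex:
        g[cv2.dilate((tomask(e,lo,big.shape)>.5).astype(np.uint8),k(S))>0]=cv2.GC_BGD
    cv2.setRNGSeed(1)
    cv2.grabCut(big,g,None,np.zeros((1,65)),np.zeros((1,65)),5,cv2.GC_INIT_WITH_MASK)
    return lo,big,((g==1)|(g==3)).astype(float)
def fit(ps,pose,z0,ex=None,it=2,name=None):
    for _ in range(it):
        L=[]
        for i,p in enumerate(ps):
            lo,big,m=seg(p,pose,z0,ex[i] if ex else ())
            w=np.ones(m.shape)
            for e in (ex[i] if ex else ()): w[cv2.dilate((tomask(e,lo,big.shape)>.5).astype(np.uint8),np.ones((2*S+1,2*S+1)))>0]=0
            L.append((p,lo,big,m,w))
        def f(v):
            c=0
            for p,lo,big,m,w in L:
                r=tomask(hullpx(p,v,z0),lo,m.shape); c+=np.sum(w*abs(r-m))/S**2
            return c
        s=np.array(pose)
        r=minimize(f,s,method='Nelder-Mead',options=dict(initial_simplex=[s,s+[.004,0,0],s+[0,.004,0],s+[0,0,.05]],xatol=1e-5,fatol=1e-3,maxiter=300))
        pose=r.x
    if name:
        for i,(p,lo,big,m,w) in enumerate(L):
            o=big.copy();cv2.polylines(o,[np.round((hullpx(p,pose,z0)-lo+.5)*S).astype(int)],True,(0,255,0),1)
            cn,_=cv2.findContours(m.astype(np.uint8),cv2.RETR_EXTERNAL,cv2.CHAIN_APPROX_NONE);cv2.drawContours(o,cn,-1,(255,0,255),1)
            cv2.imwrite(f'pics/_{name}{i}.png',o)
    return pose,r.fun
E
cat > m0.py <<'E'
from fit import *
np.set_printoptions(precision=4,suppress=True)
a=shot('top');b=shot('scene')
def run(n,pose,z0,useex=None):
    for k,ps in (('both',[a,b]),('top',[a]),('sc',[b])):
        ex=None if useex is None else [[hullpx(p,*useex)] for p in ps]
        r,c=fit(ps,pose,z0,ex=ex,name=n if k=='both' else None); print(n,k,r,round(c,1))
        if k=='both': R=r
    return R
def g(u1,u2,z): # initial from long-axis endpoints in top
    A=onz(a,u1,z);B=onz(a,u2,z);return [*((A+B)/2)[:2],np.arctan2(*(B-A)[1::-1])]
run('honey',g((426,219),(428,163),.072),.064)
bl=run('blue',g((200,219),(220,171),.016),.008)
run('black',g((193,180),(236,213),.008),0,(bl,.008))
run('tort',g((276,237),(297,185),.008),0)
print('wax',onz(a,(299,236),.032))
E
python3 m0.py
python3 - <<'E'
import cv2,numpy as np
rows=[]
C=np.zeros((600,800,3),np.uint8)
for i,n in enumerate(['honey','blue','black','tort']):
    for j in (0,1):
        m=cv2.imread(f'pics/_{n}{j}.png');s=min(200/m.shape[1],300/m.shape[0]);m=cv2.resize(m,None,fx=s,fy=s)
        C[j*300:j*300+m.shape[0],i*200:i*200+m.shape[1]]=m
cv2.imwrite('pics/fit0.png',C)
E
```

```text
honey both [ 0.5241 -0.2244 -0.1425] 130.7
honey top [ 0.5253 -0.2236 -0.1338] 82.4
honey sc [ 0.5222 -0.2253 -0.1687] 40.4
blue both [ 0.5321  0.407  -0.4081] 119.6
blue top [ 0.5329  0.408  -0.4026] 22.4
blue sc [ 0.531   0.4053 -0.4039] 26.8
black both [ 0.5288  0.3971 -2.2211] 113.1
black top [ 0.5287  0.3983 -2.2196] 68.5
black sc [ 0.5295  0.3964 -2.2121] 44.6
tort both [ 0.484   0.183  -0.3777] 128.0
tort top [ 0.4839  0.1831 -0.3857] 97.6
tort sc [ 0.4839  0.183  -0.3763] 37.5
wax [0.4054 0.1444 0.032 ]
```

View pics/fit0.png

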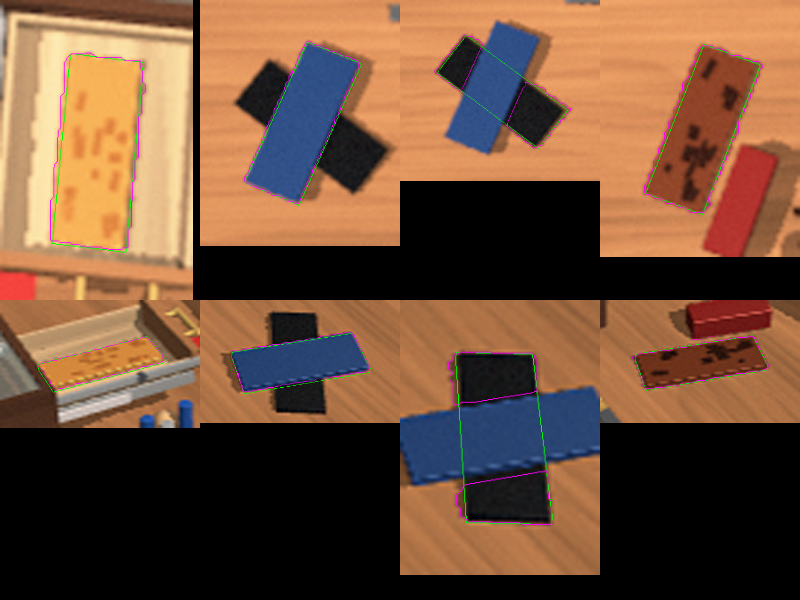

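Fits hug the outlines in both views. The wax bar lies beside the low-x half of the tortoise blank, so I'll grip that one on its +x half. Blue goes first.

```bash
cat > go.py <<'E'
import sys
from h import *
from scipy.spatial.transform import Rotation as Ro
def rel(*targets):
    s=monitor.read_state();R=Ro.from_rotvec(s['tcp_rot']).as_matrix()
    yaw=np.arctan2(R[1,0],R[0,0]);print('t %.2f pos %s yaw %.4f tilt %.4f w %.3f f %s q6 %.2f'%(s['time'],np.round(s['tool_pos'],4),yaw,R[2,2]+1,s['width'],np.round(s['wrist_force'],1),s['q'][5]))
    for x,y,z,yw in targets:
        d=R.T@(np.array([x,y,z])-s['tool_pos']); t=(yw-yaw+np.pi/2)%np.pi-np.pi/2
        print(np.round(d,4),'turn %.4f'%(-t),' (alt %.3f)'%(-(t-np.sign(t)*np.pi)))
if __name__=='__main__':
    v=np.array(eval(sys.argv[1]),float).reshape(-1,4);rel(*v)
E
python3 go.py "[.532,.4066,.09,-.4035],[.532,.4066,.0055,-.4035]"
```

```text
t 1.40 pos [0.1909 0.6474 0.2312] yaw 2.8548 tilt 0.0000 w 1.000 f [-0.9 -1.  -0.6] q6 -0.04
[-0.3952 -0.1345  0.1413] turn 0.1167  (alt -3.025)
[-0.3952 -0.1345  0.2258] turn 0.1167  (alt -3.025)
```

Call:
{"name": "step_arm", "arguments": {
  "series": [-0.3952, -0.1345, 0.1413, 0.1167, -0.3952, -0.1345, 0.1413, 0.1167, -0.3952, -0.1345, 0.1413, 0.1167, -0.3952, -0.1345, 0.1413, 0.1167, -0.3952, -0.1345, 0.1413, 0.1167, -0.3952, -0.1345, 0.1413, 0.1167, -0.3952, -0.1345, 0.1413, 0.1167, -0.3952, -0.1345, 0.1413, 0.1167],
  "gripper": 1,
  "newtons": 60
}}

```text
time: 2.4
tool_pos: [0.5341, 0.4029, 0.0878]
tcp_rot: [-0.637, -3.075, 0.004]
wrist_force: [-0.3, 0.4, 0.1]
width: 0.999
grip_force: 0.0
```

```bash
python3 go.py "[.532,.4066,.09,-.4035],[.532,.4066,.0055,-.4035]"
```

```text
t 2.40 pos [0.5341 0.4029 0.0878] yaw 2.7331 tilt 0.0000 w 0.999 f [-0.3  0.4  0.1] q6 -0.55
[ 0.0034  0.0025 -0.0022] turn -0.0050  (alt 3.137)
[0.0033 0.0028 0.0823] turn -0.0050  (alt 3.137)
```

Call:
{"name": "step_arm", "arguments": {
  "series": [0, 0, 0, 0, 0, 0, 0.045, 0, 0, 0, 0.075, 0, 0, 0, 0.0845, 0, 0, 0, 0.0845, 0, 0, 0, 0.0845, 0]
}}

```text
time: 3.15
tool_pos: [0.5329, 0.4081, 0.0076]
tcp_rot: [0.628, 3.076, 0.004]
wrist_force: [1.1, -0.6, -0.4]
width: 0.998
grip_force: 0.0
```

```bash
python3 go.py "[.532,.4066,.0055,-.4035]"
```

```text
t 3.15 pos [0.5329 0.4081 0.0076] yaw 2.7389 tilt 0.0000 w 0.998 f [ 1.1 -0.6 -0.4] q6 -0.55
[ 0.0002 -0.0017  0.0021] turn 0.0008  (alt -3.141)
```

Call:
{"name": "step_arm", "arguments": {
  "series": [0, 0, 0.001, 0, 0, 0, 0.001, 0, 0, 0, 0.001, 0]
}}

```text
time: 3.52
tool_pos: [0.5322, 0.4067, 0.0049]
tcp_rot: [0.63, 3.077, 0.001]
wrist_force: [0.2, -0.2, -0.2]
width: 0.999
grip_force: 0.0
```

```bash
python3 go.py "[.532,.4066,.0045,-.4035]"
```

```text
t 3.52 pos [0.5322 0.4067 0.0049] yaw 2.7379 tilt 0.0000 w 0.999 f [ 0.2 -0.2 -0.2] q6 -0.55
[ 0.0002 -0.0001  0.0004] turn -0.0002  (alt 3.141)
```

Call:
{"name": "step_arm", "arguments": {
  "series": [0, 0, 0, 0, 0, 0, 0, 0, 0, 0, 0, 0, 0, 0, 0, 0, 0, 0, 0, 0, 0, 0, 0, 0],
  "gripper": 0,
  "newtons": 60
}}

```text
time: 4.28
tool_pos: [0.5325, 0.407, 0.0051]
tcp_rot: [0.629, 3.077, 0.001]
wrist_force: [0.2, -0.0, 5.9]
width: 0.681
grip_force: 64.7
```

Call:
{"name": "step_arm", "arguments": {
  "series": [0, 0, -0.03, 0, 0, 0, -0.08, 0, 0, 0, -0.14, 0, 0, 0, -0.18, 0, 0, 0, -0.18, 0]
}}

```text
time: 4.9
tool_pos: [0.5339, 0.4081, 0.1888]
tcp_rot: [0.628, 3.073, 0.009]
wrist_force: [0.2, -0.1, -1.7]
width: 0.676
grip_force: 64.7
```

```bash
python3 - <<'E'
from h import *
shot('scene','s1.png')
E
python3 go.py "[.5241,-.2244,.17,-.1425],[.5241,-.2244,.077,-.1425]"; python3 -c "
import cv2;m=cv2.imread('pics/s1.png')[120:400,200:600];cv2.imwrite('pics/s1c.png',cv2.resize(m,None,fx=2,fy=2))"
```

```text
t 4.95 pos [0.5324 0.407  0.1856] yaw 2.7381 tilt 0.0000 w 0.676 f [ 0.  -0.1 -2. ] q6 -0.55
[-0.2402 -0.584   0.0147] turn -0.2610  (alt 2.881)
[-0.2401 -0.5842  0.1077] turn -0.2610  (alt 2.881)
```

View pics/s1c.png

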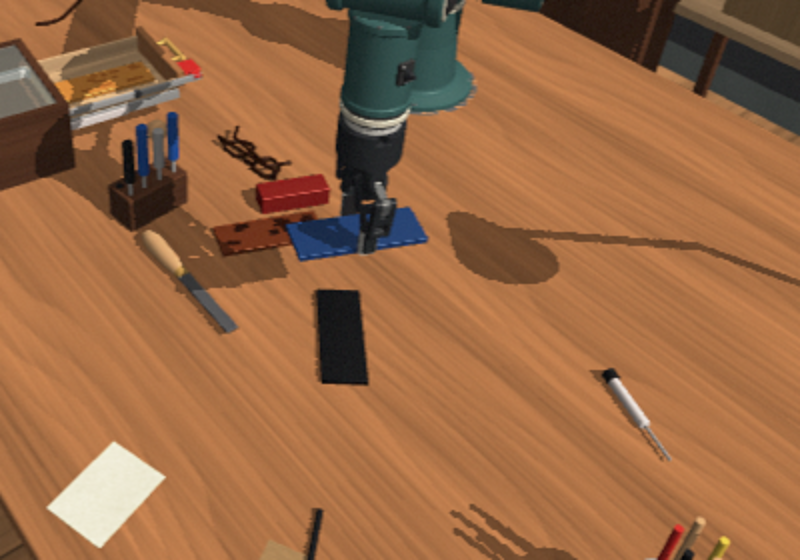

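The picture shows blue held level at about (360,232) in the crop, with black alone at (342,337).

```bash
cat > seg.py <<'E'
import sys
from go import *
# consecutive waypoints (x,y,z,yaw): prints shift for each leg, in tool axes at the start of the leg
v=np.array(eval(sys.argv[1]),float).reshape(-1,4)
for a,b in zip(v,v[1:]):
    c,s=np.cos(a[3]),np.sin(a[3]); R=np.array([[c,s,0],[s,-c,0],[0,0,-1]])
    t=(b[3]-a[3]+np.pi/2)%np.pi-np.pi/2
    print(np.round(R.T@(b-a)[:3],4),'%.4f'%-t)
E
python3 seg.py "[.532,.4066,.1845,2.738],[.53,.1,.25,2.86],[.5241,-.2244,.17,-.1425+np.pi],[.5241,-.2244,.070,-.1425+np.pi]"
```

```text
[-0.1186 -0.2828 -0.0655] -0.1220
[-0.0845 -0.3133  0.08  ] -0.1391
[0.  0.  0.1] -0.0000
```

Call:
{"name": "step_arm", "arguments": {
  "series": [-0.1186, -0.2828, -0.0655, -0.122, -0.1186, -0.2828, -0.0655, -0.122, -0.1186, -0.2828, -0.0655, -0.122, -0.1186, -0.2828, -0.0655, -0.122, -0.1186, -0.2828, -0.0655, -0.122, -0.1186, -0.2828, -0.0655, -0.122]
}}

```text
time: 5.7
tool_pos: [0.529, 0.096, 0.248]
tcp_rot: [-0.449, -3.107, 0.003]
wrist_force: [0.4, 1.0, -1.3]
width: 0.675
grip_force: 64.8
```

Call:
{"name": "step_arm", "arguments": {
  "series": [-0.0845, -0.3133, 0.08, -0.1391, -0.0845, -0.3133, 0.08, -0.1391, -0.0845, -0.3133, 0.08, -0.1391, -0.0845, -0.3133, 0.08, -0.1391, -0.0845, -0.3133, 0.08, -0.1391, -0.0845, -0.3133, 0.08, -0.1391, -0.0845, -0.3133, 0.08, -0.1391, -0.0845, -0.3133, 0.08, -0.1391]
}}

```text
time: 6.7
tool_pos: [0.5241, -0.2227, 0.1691]
tcp_rot: [-0.222, -3.132, -0.002]
wrist_force: [-0.0, 0.2, -0.6]
width: 0.679
grip_force: 64.9
```

```bash
python3 go.py "[.5241,-.2244,.17,-.1425+np.pi],[.5241,-.2244,.070,-.1425]"; python3 - <<'E'
from h import *
b=shot('scene','s2.png'); shot('top','t2.png')
t=cv2.imread('pics/t2.png')[110:260,360:500]; s=cv2.imread('pics/s2.png')[80:230,180:340]
cv2.imwrite('pics/c2.png',np.hstack([cv2.resize(t,(373,400)),cv2.resize(s,(427,400))]))
E
```

```text
t 6.70 pos [ 0.5241 -0.2227  0.1691] yaw 3.0002 tilt 0.0000 w 0.679 f [-0.   0.2 -0.6] q6 -1.88
[-0.0003 -0.0017 -0.0009] turn 0.0011  (alt -3.140)
[-0.0004 -0.0018  0.0991] turn 0.0011  (alt -3.140)
```

View pics/c2.png

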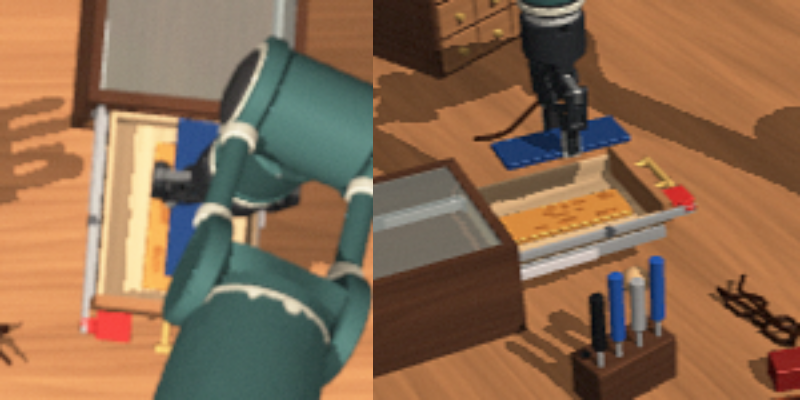

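Blue hangs above honey, clear of the cabinet. I'll lower it, release, then drop a little and squeeze the pair square.

Call:
{"name": "step_arm", "arguments": {
  "series": [0, 0, 0.04, 0, 0, 0, 0.07, 0, 0, 0, 0.09, 0, 0, 0, 0.097, 0, 0, 0, 0.1, 0, 0, 0, 0.1, 0, 0, 0, 0.1, 0]
}}

```text
time: 7.68
tool_pos: [0.5249, -0.2248, 0.0711]
tcp_rot: [0.223, 3.132, -0.001]
wrist_force: [-0.5, 0.1, -1.4]
width: 0.679
grip_force: 64.9
```

Call:
{"name": "step_arm", "arguments": {
  "series": [0, 0, 0, 0, 0, 0, 0, 0, 0, 0, 0, 0],
  "gripper": 0.9
}}

```text
time: 8.05
tool_pos: [0.5243, -0.2246, 0.0703]
tcp_rot: [0.224, 3.133, -0.0]
wrist_force: [-0.4, -0.3, 0.5]
width: 0.895
grip_force: 0.0
```

Call:
{"name": "step_arm", "arguments": {
  "series": [0, 0, 0.003, 0, 0, 0, 0.006, 0, 0, 0, 0.006, 0, 0, 0, 0.006, 0]
}}

```text
time: 8.55
tool_pos: [0.5241, -0.2244, 0.0639]
tcp_rot: [-0.223, -3.133, -0.0]
wrist_force: [-0.2, -0.7, -0.3]
width: 0.902
grip_force: 0.0
```

Call:
{"name": "step_arm", "arguments": {
  "series": [0, 0, 0, 0, 0, 0, 0, 0, 0, 0, 0, 0, 0, 0, 0, 0],
  "gripper": 0,
  "newtons": 25
}}

```text
time: 9.05
tool_pos: [0.5245, -0.2243, 0.0644]
tcp_rot: [0.224, 3.133, 0.0]
wrist_force: [0.9, 3.6, 3.7]
width: 0.697
grip_force: 28.4
```

Call:
{"name": "step_arm", "arguments": {
  "series": [0, 0, 0, 0, 0, 0, 0, 0],
  "gripper": 0.9
}}

```text
time: 9.3
tool_pos: [0.5238, -0.2247, 0.0636]
tcp_rot: [-0.223, -3.133, 0.0]
wrist_force: [-0.4, -0.1, 0.0]
width: 0.898
grip_force: 0.0
```

```bash
python3 go.py "[.5241,-.2244,.064,-.1425+np.pi]"
```

```text
t 9.30 pos [ 0.5238 -0.2247  0.0636] yaw 2.9993 tilt 0.0000 w 0.898 f [-0.4 -0.1  0. ] q6 -1.88
[-0.0003  0.0003 -0.0004] turn 0.0002  (alt -3.141)
```

```bash
python3 seg.py "[.5241,-.2244,.16,-.1425+np.pi],[.5,.06,.25,2.86]"
```

```text
[ 0.0642  0.2781 -0.09  ] 0.1391
```

Call:
{"name": "step_arm", "arguments": {
  "series": [0, 0, -0.03, 0, 0, 0, -0.07, 0, 0, 0, -0.096, 0]
}}

```text
time: 9.68
tool_pos: [0.5246, -0.225, 0.1617]
tcp_rot: [0.223, 3.132, -0.002]
wrist_force: [0.7, 0.2, -1.1]
width: 0.902
grip_force: 0.0
```

Call:
{"name": "step_arm", "arguments": {
  "series": [0.0642, 0.2781, -0.09, 0.139, 0.0642, 0.2781, -0.09, 0.139, 0.0642, 0.2781, -0.09, 0.139, 0.0642, 0.2781, -0.09, 0.139, 0.0642, 0.2781, -0.09, 0.139, 0.0642, 0.2781, -0.09, 0.139],
  "gripper": 1
}}

```text
time: 10.42
tool_pos: [0.5005, 0.0626, 0.2515]
tcp_rot: [0.433, 3.109, 0.001]
wrist_force: [-0.4, 0.1, -0.1]
width: 0.998
grip_force: 0.0
```

```bash
cat > m1.py <<'E'
from fit import *
np.set_printoptions(precision=4,suppress=True)
a=shot('top','t3.png');b=shot('scene','s3.png')
for n,pose,z in (('black',[.529,.397,-2.22],0),('blue',[.5241,-.2244,-.1425],.072)):
    for k,ps in (('both',[a,b]),('top',[a]),('sc',[b])):
        r,c=fit(ps,pose,z,name=n if k=='both' else None);print(n,k,r,round(c,1))
C=np.zeros((600,800,3),np.uint8)
for i,n in enumerate(['blue','black']):
    for j in (0,1):
        m=cv2.imread(f'pics/_{n}{j}.png');s=min(400/m.shape[1],300/m.shape[0]);m=cv2.resize(m,None,fx=s,fy=s)
        C[j*300:j*300+m.shape[0],i*400:i*400+m.shape[1]]=m
cv2.imwrite('pics/fit1.png',C)
E
python3 m1.py
```

```text
black both [ 0.5284  0.3975 -2.227 ] 143.0
black top [ 0.529   0.3978 -2.2161] 108.7
black sc [ 0.528   0.3972 -2.2309] 28.3
blue both [ 0.526  -0.2238 -0.1455] 102.7
blue top [ 0.5258 -0.2235 -0.139 ] 30.6
blue sc [ 0.5251 -0.2277 -0.1342] 51.8
```

View pics/fit1.png

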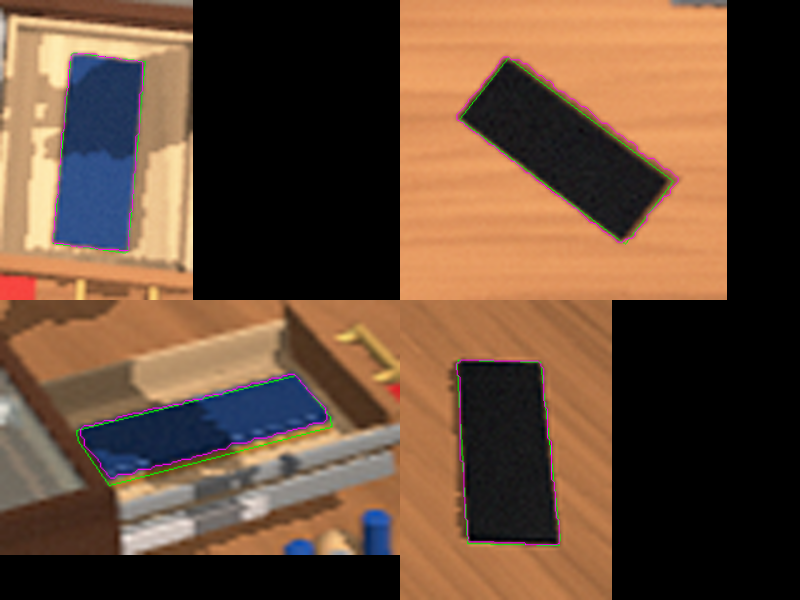

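Blue sits cleanly over honey in both views (top fit 0.5 mm from honey's earlier fit). Black is at (.5285,.3975), yaw ≈ 0.92. Next, black.

```bash
python3 seg.py "[.5,.06,.25,2.86],[.5285,.3975,.08,4.062],[.5285,.3975,-.001,4.062],[.5285,.3975,.18,4.062],[.51,.1,.25,3.4],[.5238,-.2244,.17,2.999],[.5238,-.2244,.0795,2.999]"
```

```text
[0.0664 0.3321 0.17  ] -1.2020
[0.    0.    0.081] -0.0000
[ 0.     0.    -0.181] -0.0000
[ 0.248  -0.1654 -0.07  ] 0.6620
[ 0.0696 -0.3172  0.08  ] 0.4010
[0.     0.     0.0905] -0.0000
```

Call:
{"name": "step_arm", "arguments": {
  "series": [0.0664, 0.3321, 0.17, -1.202, 0.0664, 0.3321, 0.17, -1.202, 0.0664, 0.3321, 0.17, -1.202, 0.0664, 0.3321, 0.17, -1.202, 0.0664, 0.3321, 0.17, -1.202, 0.0664, 0.3321, 0.17, -1.202, 0.0664, 0.3321, 0.17, -1.202, 0.0664, 0.3321, 0.17, -1.202]
}}

```text
time: 11.52
tool_pos: [0.5285, 0.3958, 0.0776]
tcp_rot: [1.392, -2.813, 0.002]
wrist_force: [0.8, 0.0, 0.3]
width: 0.998
grip_force: 0.0
```

```bash
python3 go.py "[.5285,.3975,.08,4.062]"
```

```text
t 11.53 pos [0.5285 0.3958 0.0776] yaw -2.2226 tilt 0.0000 w 0.998 f [0.8 0.  0.3] q6 -1.88
[-0.0013  0.001  -0.0024] turn -0.0014  (alt 3.140)
```

Call:
{"name": "step_arm", "arguments": {
  "series": [0, 0, 0.04, 0, 0, 0, 0.065, 0, 0, 0, 0.077, 0, 0, 0, 0.081, 0, 0, 0, 0.081, 0, 0, 0, 0.081, 0, 0, 0, 0.081, 0]
}}

```text
time: 12.4
tool_pos: [0.5291, 0.3979, 0.0001]
tcp_rot: [-1.395, 2.813, 0.0]
wrist_force: [-0.4, 0.8, -0.3]
width: 1.004
grip_force: 0.0
```

Call:
{"name": "step_arm", "arguments": {
  "series": [0, 0, 0, 0, 0, 0, 0, 0, 0, 0, 0, 0, 0, 0, 0, 0, 0, 0, 0, 0],
  "gripper": 0,
  "newtons": 60
}}

```text
time: 13.02
tool_pos: [0.5291, 0.398, 0.0001]
tcp_rot: [-1.395, 2.813, 0.0]
wrist_force: [-0.1, 0.1, 6.9]
width: 0.672
grip_force: 64.1
```

Call:
{"name": "step_arm", "arguments": {
  "series": [0, 0, -0.03, 0, 0, 0, -0.08, 0, 0, 0, -0.14, 0, 0, 0, -0.181, 0, 0, 0, -0.181, 0]
}}

```text
time: 13.65
tool_pos: [0.5309, 0.3992, 0.1851]
tcp_rot: [-1.392, 2.807, 0.002]
wrist_force: [0.2, 0.6, -1.6]
width: 0.669
grip_force: 64.1
```

Call:
{"name": "step_arm", "arguments": {
  "series": [0.248, -0.1654, -0.07, 0.662, 0.248, -0.1654, -0.07, 0.662, 0.248, -0.1654, -0.07, 0.662, 0.248, -0.1654, -0.07, 0.662, 0.248, -0.1654, -0.07, 0.662, 0.248, -0.1654, -0.07, 0.662, 0.248, -0.1654, -0.07, 0.662]
}}

```text
time: 14.52
tool_pos: [0.5092, 0.0999, 0.2483]
tcp_rot: [0.403, -3.113, -0.001]
wrist_force: [0.5, 0.2, -0.5]
width: 0.666
grip_force: 64.2
```

Call:
{"name": "step_arm", "arguments": {
  "series": [0.0696, -0.3172, 0.08, 0.401, 0.0696, -0.3172, 0.08, 0.401, 0.0696, -0.3172, 0.08, 0.401, 0.0696, -0.3172, 0.08, 0.401, 0.0696, -0.3172, 0.08, 0.401, 0.0696, -0.3172, 0.08, 0.401, 0.0696, -0.3172, 0.08, 0.401, 0.0696, -0.3172, 0.08, 0.401]
}}

```text
time: 15.52
tool_pos: [0.5242, -0.2227, 0.1696]
tcp_rot: [-0.221, -3.133, -0.002]
wrist_force: [-0.3, -0.3, -0.9]
width: 0.667
grip_force: 64.3
```

```bash
python3 go.py "[.5238,-.2244,.17,2.999]"; python3 - <<'E'
from h import *
b=shot('scene','s4.png')
s=cv2.imread('pics/s4.png')[60:230,180:380]
cv2.imwrite('pics/c4.png',cv2.resize(s,None,fx=3,fy=3,interpolation=cv2.INTER_CUBIC))
E
```

```text
t 15.53 pos [ 0.5242 -0.2227  0.1696] yaw 3.0008 tilt 0.0000 w 0.667 f [-0.3 -0.3 -0.9] q6 -1.88
[ 0.0001 -0.0017 -0.0004] turn 0.0018  (alt -3.140)
```

View pics/c4.png

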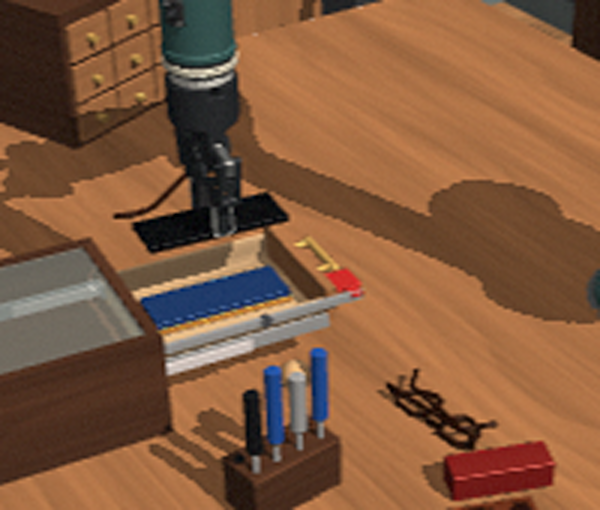

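Black is held level above the pile at about (210,222), with the blue edge flush over honey. I'll place it and squeeze.

Call:
{"name": "step_arm", "arguments": {
  "series": [0, 0, 0.04, 0, 0, 0, 0.07, 0, 0, 0, 0.085, 0, 0, 0, 0.0905, 0, 0, 0, 0.0905, 0, 0, 0, 0.0905, 0]
}}

```text
time: 16.32
tool_pos: [0.5248, -0.2248, 0.0807]
tcp_rot: [0.223, 3.132, -0.001]
wrist_force: [-1.0, -0.3, 0.4]
width: 0.672
grip_force: 64.3
```

Call:
{"name": "step_arm", "arguments": {
  "series": [0, 0, 0, 0, 0, 0, 0, 0, 0, 0, 0, 0],
  "gripper": 0.9
}}

```text
time: 16.7
tool_pos: [0.5239, -0.2247, 0.0797]
tcp_rot: [0.224, 3.133, -0.0]
wrist_force: [1.4, 1.1, -0.5]
width: 0.897
grip_force: 0.0
```

Call:
{"name": "step_arm", "arguments": {
  "series": [0, 0, 0.008, 0, 0, 0, 0.0145, 0, 0, 0, 0.0145, 0, 0, 0, 0.0145, 0]
}}

```text
time: 17.2
tool_pos: [0.5238, -0.2245, 0.0648]
tcp_rot: [-0.223, -3.133, -0.0]
wrist_force: [-0.4, -0.4, -0.7]
width: 0.904
grip_force: 0.0
```

Call:
{"name": "step_arm", "arguments": {
  "series": [0, 0, 0, 0, 0, 0, 0, 0, 0, 0, 0, 0, 0, 0, 0, 0],
  "gripper": 0,
  "newtons": 25
}}

```text
time: 17.7
tool_pos: [0.5242, -0.2244, 0.0654]
tcp_rot: [0.224, 3.133, 0.0]
wrist_force: [0.3, 2.8, 4.1]
width: 0.696
grip_force: 28.6
```

Call:
{"name": "step_arm", "arguments": {
  "series": [0, 0, 0, 0, 0, 0, 0, 0],
  "gripper": 0.9
}}

```text
time: 17.95
tool_pos: [0.5236, -0.2248, 0.0648]
tcp_rot: [-0.223, -3.133, 0.001]
wrist_force: [0.7, -0.2, 0.3]
width: 0.901
grip_force: 0.0
```

Call:
{"name": "step_arm", "arguments": {
  "series": [0, 0, -0.03, 0, 0, 0, -0.07, 0, 0, 0, -0.105, 0]
}}

```text
time: 18.32
tool_pos: [0.5237, -0.2248, 0.171]
tcp_rot: [-0.224, -3.134, 0.001]
wrist_force: [0.4, -0.1, -0.2]
width: 0.905
grip_force: 0.0
```

```bash
python3 go.py "[.5238,-.2244,.17,2.999]"; python3 seg.py "[.5238,-.2244,.17,2.999],[.50,.06,.25,2.85],[.514,.171,.08,-.381],[.514,.171,-.001,-.381]"
```

```text
t 18.32 pos [ 0.5237 -0.2248  0.171 ] yaw 2.9992 tilt 0.0000 w 0.905 f [ 0.4 -0.1 -0.2] q6 -1.88
[-0.      0.0005  0.001 ] turn 0.0002  (alt -3.141)
[ 0.064   0.2781 -0.08  ] 0.1490
[0.0185 0.1103 0.17  ] 0.0894
[0.    0.    0.081] -0.0000
```

Call:
{"name": "step_arm", "arguments": {
  "series": [0.064, 0.2781, -0.08, 0.149, 0.064, 0.2781, -0.08, 0.149, 0.064, 0.2781, -0.08, 0.149, 0.064, 0.2781, -0.08, 0.149, 0.064, 0.2781, -0.08, 0.149, 0.064, 0.2781, -0.08, 0.149],
  "gripper": 1
}}

```text
time: 19.08
tool_pos: [0.5003, 0.0623, 0.2513]
tcp_rot: [0.449, 3.107, 0.001]
wrist_force: [0.1, -1.3, -0.5]
width: 0.994
grip_force: 0.0
```

```bash
cat > m2.py <<'E'
from fit import *
import sys
np.set_printoptions(precision=4,suppress=True)
z=float(sys.argv[1]);tag=sys.argv[2]
a=shot('top',f'tp{tag}.png');b=shot('scene',f'sp{tag}.png')
pose=[.5245,-.2244,-.1425]
for k,ps in (('top',[a]),('sc',[b])):
    r,c=fit(ps,pose,z,name='pile'+k);print(k,r,round(c,1))
def crop(p,f):
    h=hullpx(p,pose,z);c=h.mean(0).astype(int);m=p['image'][c[1]-45:c[1]+45,c[0]-50:c[0]+50,::-1]
    return cv2.resize(np.ascontiguousarray(m),(400,360),interpolation=cv2.INTER_CUBIC)
m=np.hstack([crop(a,1),crop(b,1)])
m=np.clip(255*(m/255.)**.6,0,255).astype(np.uint8)
cv2.imwrite(f'pics/pile{tag}.png',m)
E
python3 m2.py .08 A
```

```text
top [ 0.5255 -0.2232 -0.1393] 49.9
sc [ 0.5262 -0.223  -0.1545] 38.9
```

View pics/pileA.png

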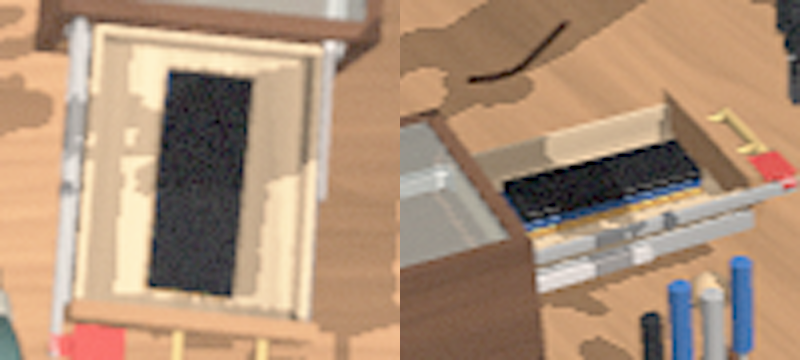

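Black is square over blue (top fit .5255 against .5258 and honey .5253). Next, the tortoise blank, gripped 32 mm toward its free half.

Call:
{"name": "step_arm", "arguments": {
  "series": [0.0185, 0.1103, 0.17, 0.0894, 0.0185, 0.1103, 0.17, 0.0894, 0.0185, 0.1103, 0.17, 0.0894, 0.0185, 0.1103, 0.17, 0.0894, 0.0185, 0.1103, 0.17, 0.0894, 0.0185, 0.1103, 0.17, 0.0894]
}}

```text
time: 19.92
tool_pos: [0.5158, 0.1699, 0.082]
tcp_rot: [0.596, 3.081, 0.002]
wrist_force: [1.2, 1.0, 0.7]
width: 0.998
grip_force: 0.0
```

Call:
{"name": "step_arm", "arguments": {
  "series": [0, 0, 0.04, 0, 0, 0, 0.065, 0, 0, 0, 0.077, 0, 0, 0, 0.081, 0, 0, 0, 0.081, 0, 0, 0, 0.081, 0, 0, 0, 0.081, 0]
}}

```text
time: 20.8
tool_pos: [0.5146, 0.171, -0.0002]
tcp_rot: [0.594, 3.084, 0.001]
wrist_force: [-0.2, -1.2, -0.5]
width: 0.999
grip_force: 0.0
```

Call:
{"name": "step_arm", "arguments": {
  "series": [0, 0, 0, 0, 0, 0, 0, 0, 0, 0, 0, 0, 0, 0, 0, 0, 0, 0, 0, 0],
  "gripper": 0,
  "newtons": 80
}}

```text
time: 21.42
tool_pos: [0.5145, 0.1711, 0.0003]
tcp_rot: [0.594, 3.084, 0.001]
wrist_force: [-3.0, 0.3, 7.7]
width: 0.662
grip_force: 82.9
```

Call:
{"name": "step_arm", "arguments": {
  "series": [0, 0, -0.01, 0, 0, 0, -0.04, 0, 0, 0, -0.08, 0, 0, 0, -0.13, 0, 0, 0, -0.18, 0, 0, 0, -0.231, 0, 0, 0, -0.231, 0]
}}

```text
time: 22.3
tool_pos: [0.5172, 0.1717, 0.2361]
tcp_rot: [0.593, 3.075, 0.008]
wrist_force: [0.3, 0.2, -0.8]
width: 0.658
grip_force: 85.1
```

```bash
python3 go.py "[.514,.171,.23,-.381]"; python3 seg.py "[.514,.171,.23,2.7606],[.52,-.03,.27,2.88],[.5555,-.2289,.18,2.999],[.5555,-.2289,.0885,2.999],[.5238,-.2244,.0885,2.999]"; python3 - <<'E'
from h import *
b=shot('scene','s5.png')
s=cv2.imread('pics/s5.png')[100:300,200:460]
cv2.imwrite('pics/c5.png',cv2.resize(s,None,fx=3,fy=3,interpolation=cv2.INTER_CUBIC))
E
```

```text
t 22.30 pos [0.5172 0.1717 0.2361] yaw 2.7608 tilt 0.0001 w 0.658 f [ 0.3  0.2 -0.8] q6 -0.92
[ 0.0028 -0.0018  0.0061] turn 0.0002  (alt -3.141)
[-0.0803 -0.1844 -0.04  ] -0.1194
[-0.0857 -0.183   0.09  ] -0.1190
[0.     0.     0.0915] -0.0000
[ 0.032  -0.0001  0.    ] -0.0000
```

View pics/c5.png

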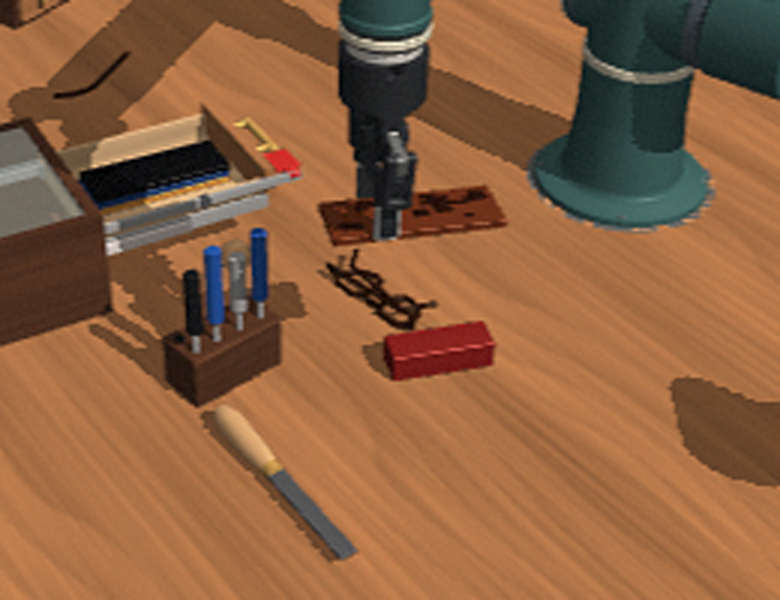

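Tortoise is held flat at about (410,215), the wax bar untouched. Over to the pile.

Call:
{"name": "step_arm", "arguments": {
  "series": [-0.0803, -0.1844, -0.04, -0.1194, -0.0803, -0.1844, -0.04, -0.1194, -0.0803, -0.1844, -0.04, -0.1194, -0.0803, -0.1844, -0.04, -0.1194, -0.0803, -0.1844, -0.04, -0.1194]
}}

```text
time: 22.98
tool_pos: [0.5191, -0.0309, 0.2684]
tcp_rot: [-0.413, -3.112, -0.001]
wrist_force: [-0.2, 0.6, -1.2]
width: 0.655
grip_force: 85.2
```

Call:
{"name": "step_arm", "arguments": {
  "series": [-0.0857, -0.183, 0.09, -0.119, -0.0857, -0.183, 0.09, -0.119, -0.0857, -0.183, 0.09, -0.119, -0.0857, -0.183, 0.09, -0.119, -0.0857, -0.183, 0.09, -0.119, -0.0857, -0.183, 0.09, -0.119, -0.0857, -0.183, 0.09, -0.119]
}}

```text
time: 23.85
tool_pos: [0.5559, -0.2274, 0.1804]
tcp_rot: [0.22, 3.133, 0.001]
wrist_force: [0.5, -0.5, -0.5]
width: 0.659
grip_force: 85.3
```

Call:
{"name": "step_arm", "arguments": {
  "series": [0, 0, 0.035, 0, 0, 0, 0.065, 0, 0, 0, 0.082, 0, 0, 0, 0.0895, 0, 0, 0, 0.0915, 0, 0, 0, 0.0915, 0, 0, 0, 0.0915, 0]
}}

```text
time: 24.72
tool_pos: [0.5562, -0.2296, 0.0896]
tcp_rot: [0.224, 3.132, -0.001]
wrist_force: [0.7, 0.3, -1.0]
width: 0.658
grip_force: 85.3
```

```bash
python3 go.py "[.5555,-.2289,.0885,2.999]"; python3 - <<'E'
from fit import *
b=shot('scene','s6.png')
print(hullpx(b,(.5245,-.2244,-.1425),.088).round(1).tolist())
E
```

```text
t 24.73 pos [ 0.5562 -0.2296  0.0896] yaw 2.9991 tilt 0.0000 w 0.658 f [ 0.7  0.3 -1. ] q6 -1.86
[0.0008 0.0006 0.0011] turn 0.0001  (alt -3.142)
[[276.70001220703125, 154.5], [232.10000610351562, 166.1999969482422], [225.89999389648438, 157.3000030517578], [225.60000610351562, 155.3000030517578], [269.6000061035156, 144.3000030517578], [276.70001220703125, 152.5]]
```

Call:
{"name": "step_arm", "arguments": {
  "series": [0, 0, 0.001, 0, 0, 0, 0.001, 0]
}}

```text
time: 25.02
tool_pos: [0.556, -0.2295, 0.0883]
tcp_rot: [0.224, 3.132, -0.001]
wrist_force: [-0.0, 0.3, 2.2]
width: 0.658
grip_force: 85.9
```

Call:
{"name": "step_arm", "arguments": {
  "series": [0, 0, 0, 0, 0, 0, 0, 0, 0, 0, 0, 0],
  "gripper": 0.9
}}

```text
time: 25.4
tool_pos: [0.5553, -0.2291, 0.0873]
tcp_rot: [-0.223, -3.133, -0.0]
wrist_force: [-0.6, -0.0, 0.7]
width: 0.901
grip_force: 0.0
```

Call:
{"name": "step_arm", "arguments": {
  "series": [0.016, 0, 0, 0, 0.032, 0, 0, 0, 0.032, 0, 0.012, 0, 0.032, 0, 0.0225, 0, 0.032, 0, 0.0225, 0, 0.032, 0, 0.0225, 0]
}}

```text
time: 26.15
tool_pos: [0.524, -0.2247, 0.0647]
tcp_rot: [-0.223, -3.133, -0.0]
wrist_force: [0.4, -0.6, -0.1]
width: 0.9
grip_force: 0.0
```

Call:
{"name": "step_arm", "arguments": {
  "series": [0, 0, 0, 0, 0, 0, 0, 0, 0, 0, 0, 0, 0, 0, 0, 0],
  "gripper": 0,
  "newtons": 25
}}

```text
time: 26.65
tool_pos: [0.5244, -0.2246, 0.0655]
tcp_rot: [0.224, 3.132, -0.0]
wrist_force: [2.4, 2.2, 2.3]
width: 0.695
grip_force: 28.9
```

Call:
{"name": "step_arm", "arguments": {
  "series": [0, 0, 0, 0, 0, 0, 0, 0],
  "gripper": 0.9
}}

```text
time: 26.9
tool_pos: [0.5233, -0.2248, 0.0647]
tcp_rot: [-0.223, -3.133, 0.0]
wrist_force: [-0.7, -0.7, 0.3]
width: 0.903
grip_force: 0.0
```

Call:
{"name": "step_arm", "arguments": {
  "series": [0, 0, -0.03, 0, 0, 0, -0.07, 0, 0, 0, -0.105, 0]
}}

```text
time: 27.28
tool_pos: [0.5235, -0.2249, 0.171]
tcp_rot: [-0.224, -3.133, 0.0]
wrist_force: [0.3, -0.6, -0.6]
width: 0.9
grip_force: 0.0
```

```bash
python3 go.py "[.5238,-.2244,.17,2.999]"; python3 seg.py "[.5238,-.2244,.17,2.999],[.44,.06,.21,2.999]"
```

```text
t 27.27 pos [ 0.5235 -0.2249  0.171 ] yaw 2.9991 tilt 0.0000 w 0.900 f [ 0.3 -0.6 -0.6] q6 -1.88
[-0.0003  0.0005  0.001 ] turn 0.0001  (alt -3.141)
[ 0.1234  0.2696 -0.04  ] -0.0000
```

Call:
{"name": "step_arm", "arguments": {
  "series": [0.1234, 0.2696, -0.04, 0, 0.1234, 0.2696, -0.04, 0, 0.1234, 0.2696, -0.04, 0, 0.1234, 0.2696, -0.04, 0, 0.1234, 0.2696, -0.04, 0, 0.1234, 0.2696, -0.04, 0],
  "gripper": 0
}}

```text
time: 28.02
tool_pos: [0.4391, 0.0621, 0.2105]
tcp_rot: [0.216, 3.133, 0.001]
wrist_force: [0.0, -1.4, -0.6]
width: 0.002
grip_force: 0.0
```

```bash
python3 m2.py .088 B; python3 - <<'E'
from h import *
np.set_printoptions(precision=4,suppress=True)
a=shot('top');b=shot('scene')
for n in ('lever_pad','tray_front','tray_in','cabinet'):
    A=viewer.spot_point(a,n);B=viewer.spot_point(b,n)
    print(n,[(np.round(x['point'],1),round(x['score'],2)) for x in A[:1]+B[:1]],tri(a,A[0]['point'],b,B[0]['point']) if A and B else '')
E
```

```text
top [ 0.5241 -0.2221 -0.1459] 45.4
sc [ 0.5268 -0.2199 -0.1932] 137.7
lever_pad [(array([403.8, 229.9]), 0.74), (array([291.7, 154.5]), 0.53)] (array([ 0.4125, -0.1485,  0.0931]), np.float64(0.0014961930179350606))
tray_front [(array([426.7, 228.9]), 0.77), (array([283.1, 144.8]), 0.83)] (array([ 0.4113, -0.2085,  0.1017]), np.float64(0.00722878011848861))
tray_in [(array([427.2, 191.4]), 0.9), (array([251.1, 163.3]), 0.75)] (array([ 0.5264, -0.2282,  0.0568]), np.float64(0.000451636042778456))
cabinet [(array([421.4, 160. ]), 0.57), (array([227. , 186.1]), 0.79)] (array([ 0.6287, -0.2259,  0.0051]), np.float64(0.006647976369904831))
```

View pics/pileB.png

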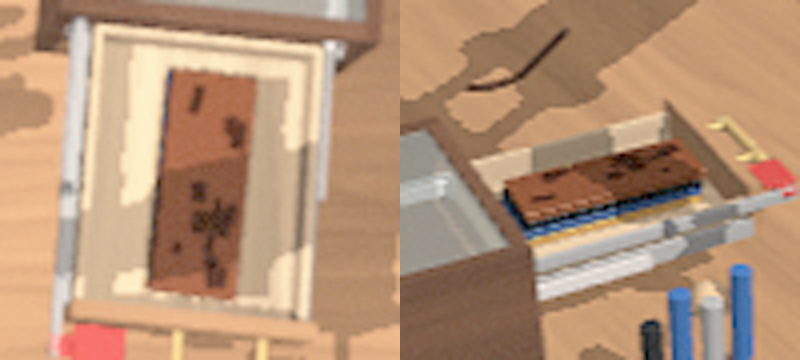

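That was my tenth and last picture. It shows the tortoise blank square on top, with the blue and black side edges under it. I'll check each layer's ends numerically along the visible side face.

```bash
cat > prof.py <<'E'
from fit import *
np.set_printoptions(precision=1,suppress=True,linewidth=200)
b=shot('scene');img=b['image'].astype(np.float32)
cx,cy,yaw=.5245,-.2244,-.1425;c,s=np.cos(yaw),np.sin(yaw)
S_=np.arange(-.100,.1001,.0005)
for n,z in (('honey',.068),('blue',.076),('black',.084),('tort',.092)):
  for off in (.029,.0305):
    P=np.array([proj(b,[cx+c*a-s*off,cy+s*a+c*off,z]) for a in S_],np.float32)
    v=cv2.remap(img,P[None,:,0].copy(),P[None,:,1].copy(),cv2.INTER_LINEAR)[0]
    mid=lambda lo,hi:np.median(v[(S_>lo)&(S_<hi)],0)
    out=[]
    for lo,hi,bl,bh in ((-.076,-.066,-.096,-.088),(.066,.076,.088,.096)):
        f,g=mid(lo,hi),mid(bl,bh);d=f-g;t=(v-g)@d/(d@d)
        seg_=(S_<-.06) if lo<0 else (S_>.06)
        i=np.where(seg_)[0]; cr=[S_[k]*1e3 for k in i[:-1] if (t[k]-.5)*(t[k+1]-.5)<0]
        out.append((np.round(cr,1),f.astype(int),g.astype(int)))
    print(n,off,out)
E
python3 prof.py
```

```text
honey 0.029 [(array([-77. , -66.5]), array([188, 134,  61]), array([124,  98,  70])), (array([77.]), array([182, 122,  63]), array([76, 47, 32]))]
honey 0.0305 [(array([-78., -65.]), array([189, 140,  73]), array([121,  94,  68])), (array([77.]), array([185, 131,  76]), array([75, 46, 31]))]
blue 0.029 [(array([-79.5, -66. ]), array([54, 60, 95]), array([80, 53, 33])), (array([79.5, 96.5]), array([72, 83, 92]), array([81, 49, 35]))]
blue 0.0305 [(array([-89.5, -66. ]), array([85, 74, 89]), array([79, 53, 33])), (array([77.5, 97. ]), array([102, 102,  89]), array([81, 50, 36]))]
black 0.029 [(array([-76.]), array([10, 14, 24]), array([76, 49, 31])), (array([83.5]), array([25, 32, 47]), array([82, 49, 33]))]
black 0.0305 [(array([-75.5]), array([15, 22, 36]), array([76, 49, 31])), (array([83.5]), array([35, 47, 69]), array([82, 49, 32]))]
tort 0.029 [(array([-75.5]), array([56, 24, 12]), array([78, 51, 31])), (array([88., 97.]), array([82, 44, 27]), array([82, 52, 36]))]
tort 0.0305 [(array([-74.]), array([51, 25, 14]), array([78, 51, 31])), (array([72.5, 75. , 89.5, 97.5]), array([73, 41, 29]), array([83, 52, 36]))]
```

```bash
cat > edge.py <<'E'
from fit import *
np.set_printoptions(precision=2,suppress=True,linewidth=200)
a=shot('top','tE.png');b=shot('scene','sE.png')
cx,cy,yaw=.5238,-.2244,-.1425;c,s=np.cos(yaw),np.sin(yaw)
def edge(p,f,z,sgn,y0=-.2244,yw=yaw):
    img=cv2.cvtColor(cv2.imread('pics/'+f),cv2.COLOR_BGR2RGB).astype(np.float32)
    A=sgn*np.arange(.066,.0941,.0005);res=[]
    for w in np.arange(-.022,.0221,.002):
        P=np.array([proj(p,[cx+c*t-s*w,y0+s*t+c*w,z]) for t in A],np.float32)
        v=cv2.remap(img,P[None,:,0].copy(),P[None,:,1].copy(),cv2.INTER_CUBIC)[0]
        i0=np.median(v[:12],0)
        g=np.linalg.norm(np.gradient(cv2.GaussianBlur(v,(1,9),1.5)if 0 else v,axis=0),axis=1)
        g=np.convolve(g,np.ones(7)/7,'same');g[:4]=g[-4:]=0
        k=np.argmax(g);lo=max(k-8,0);ww=g[lo:k+9]**2
        res.append(1e3*(ww@A[lo:k+9])/ww.sum())
    return np.array(res)
for n,ft,fs,z in (('honey','top0.png','scene0.png',.072),('blue','t3.png','s3.png',.08),('black','tpA.png','spA.png',.088),('tort','tE.png','sE.png',.096)):
    e1=edge(a,ft,z,1);e2=edge(b,fs,z,-1)
    print(n,'top +x %.2f (iqr %.2f)'%(np.median(e1),np.subtract(*np.percentile(e1,[75,25]))),'scene -x %.2f (iqr %.2f)'%(np.median(e2),np.subtract(*np.percentile(e2,[75,25]))))
E
python3 edge.py
```

```text
honey top +x 81.50 (iqr 1.67) scene -x -90.48 (iqr 9.97)
blue top +x 81.25 (iqr 0.74) scene -x -78.84 (iqr 0.41)
black top +x 81.40 (iqr 0.65) scene -x -77.84 (iqr 0.98)
tort top +x 80.62 (iqr 0.72) scene -x -72.78 (iqr 4.15)
```

Lengthwise the layers agree within about 1 mm (81.5, 81.3, 81.4 and 80.6). Now the lever pad and the tray direction.

```bash
python3 - <<'E'
from fit import *
np.set_printoptions(precision=4,suppress=True)
a=shot('top');b=shot('scene')
C=[]
for p,box in ((a,(385,420,215,250)),(b,(275,315,130,175))):
    x0,x1,y0,y1=box;m=p['image'][y0:y1,x0:x1].astype(int)
    r=(m[...,0]>110)&(m[...,1]<.42*m[...,0])&(m[...,2]<.42*m[...,0])
    n,l,st,ce=cv2.connectedComponentsWithStats(r.astype(np.uint8));k=1+np.argmax(st[1:,4])
    C.append(ce[k]+[x0,y0]);print(ce[k]+[x0,y0],st[k])
print('top@.098',onz(a,C[0],.098),'scene@.098',onz(b,C[1],.098),tri(a,C[0],b,C[1]))
# tray direction: cabinet front edge / side rails in the top view
g=cv2.createLineSegmentDetector().detect(cv2.cvtColor(a['image'],cv2.COLOR_RGB2GRAY))[0][:,0]
for x0,y0,x1,y1 in g:
    L=np.hypot(x1-x0,y1-y0)
    if L>40 and 380<x0<485 and 380<x1<485:
        P,Q=onz(a,(x0,y0),.1),onz(a,(x1,y1),.1);print(np.round([x0,y0,x1,y1],1),P[:2],Q[:2],'ang %.3f'%np.arctan2(*(Q-P)[1::-1]))
for n in ('tray_front','cabinet','tray_in'):
    for p in(a,b):print(n,[(np.round(x['point'],1),round(x['score'],2)) for x in viewer.spot_point(p,n)[:1]])
E
```

```text
[401.2745 231.2353] [  8  11  16  12 153]
[293.5593 153.0508] [13 20 12  7 59]
top@.098 [ 0.409  -0.1409  0.098 ] scene@.098 [ 0.406  -0.1454  0.098 ] (array([ 0.409 , -0.1405,  0.1015]), np.float64(0.0005758912469133209))
[458.2 155.8 400.6 150. ] [ 0.6202 -0.3112] [ 0.64   -0.1486] ang 1.450
[413.1 218.  418.8 159.4] [ 0.4452 -0.175 ] [ 0.6116 -0.199 ] ang -0.143
[389.1 106.8 396.3  66.8] [ 0.7679 -0.1212] [ 0.889  -0.1469] ang -0.209
[401.8  71.8 395.8 144.7] [ 0.8734 -0.1624] [ 0.6555 -0.1357] ang 3.020
[386.  155.8 390.  108. ] [ 0.6238 -0.1066] [ 0.7645 -0.1237] ang -0.121
[381.  305.3 396.5 381.5] [ 0.2088 -0.0768] [ 0.0105 -0.1104] ang -2.974
[400.6  66.2 475.7  73.6] [ 0.8906 -0.1595] [ 0.8643 -0.3769] ang -1.691
[405.6 153.  454.4 157.9] [ 0.6308 -0.1626] [ 0.6143 -0.3   ] ang -1.690
[451.9 160.2 411.8 155.9] [ 0.6079 -0.2926] [ 0.6221 -0.1798] ang 1.445
[399.3 142.9 455.7 148.5] [ 0.6606 -0.1458] [ 0.6417 -0.3054] ang -1.689
[477.3  74.3 472.7 155.7] [ 0.8619 -0.3813] [ 0.6198 -0.3522] ang 3.022
[400.6 195.6 403.8 154.3] [ 0.5087 -0.143 ] [ 0.6271 -0.1571] ang -0.119
[396.
[... 192 characters left out ...]
1 -0.3628] ang -0.144
[471.9  77.1 404.3  70.6] [ 0.8537 -0.365 ] [ 0.877  -0.1697] ang 1.452
[474.4  44.4 471.4   0.6] [ 0.9544 -0.3789] [ 1.0928 -0.3791] ang -0.002
[404.1  45.6 402.2   0.6] [ 0.9541 -0.1727] [ 1.0962 -0.1734] ang -0.005
[406.9   0.6 407.2  45.6] [ 1.096  -0.1872] [ 0.9538 -0.1816] ang 3.102
[386.1   1.9 386.2  45.6] [ 1.093  -0.1253] [ 0.9549 -0.12  ] ang 3.103
[423.1 306.5 478.1 306.1] [ 0.2039 -0.1908] [ 0.2026 -0.3397] ang -1.580
tray_front [(array([425., 228.]), 0.63)]
tray_front [(array([278.7, 144.6]), 0.91)]
cabinet [(array([423.8, 161.8]), 0.72)]
cabinet [(array([227.4, 185.6]), 0.94)]
tray_in [(array([425.2, 190. ]), 0.82)]
tray_in [(array([248.5, 160.7]), 0.93)]
```

```bash
python3 seg.py "[.44,.06,.21,2.999],[.409,-.141,.14,3.0226],[.409,-.141,.105,3.0226]"
```

```text
[ 0.0021 -0.2034  0.07  ] -0.0236
[0.    0.    0.035] -0.0000
```

Call:
{"name": "step_arm", "arguments": {
  "series": [0.0021, -0.2034, 0.07, -0.0236, 0.0021, -0.2034, 0.07, -0.0236, 0.0021, -0.2034, 0.07, -0.0236, 0.0021, -0.2034, 0.07, -0.0236, 0.0021, -0.2034, 0.07, -0.0236, 0.0021, -0.2034, 0.07, -0.0236]
}}

```text
time: 29.92
tool_pos: [0.4092, -0.1409, 0.1403]
tcp_rot: [0.187, 3.136, 0.001]
wrist_force: [0.5, 0.5, -0.1]
width: 0.001
grip_force: 0.0
```

Call:
{"name": "step_arm", "arguments": {
  "series": [0, 0, 0.02, 0, 0, 0, 0.035, 0, 0, 0, 0.035, 0, 0, 0, 0.038, 0, 0, 0, 0.041, 0, 0, 0, 0.044, 0, 0, 0, 0.044, 0, 0, 0, 0.044, 0]
}}

```text
time: 30.92
tool_pos: [0.4094, -0.1414, 0.0963]
tcp_rot: [0.187, 3.135, -0.0]
wrist_force: [0.2, 1.3, 3.2]
width: 0.0
grip_force: 1.2
```

Call:
{"name": "step_arm", "arguments": {
  "series": [0, 0, 0.003, 0, 0, 0, 0.006, 0, 0, 0, 0.0075, 0, 0, 0, 0.0075, 0, 0, 0, 0.0075, 0]
}}

```text
time: 31.55
tool_pos: [0.4094, -0.1415, 0.0888]
tcp_rot: [0.187, 3.135, -0.0]
wrist_force: [1.7, 1.1, 4.2]
width: 0.004
grip_force: 2.1
```

```bash
python3 go.py "[.409,-.141,.0885,3.0226]"; python3 - <<'E'
from h import *
np.set_printoptions(precision=4,suppress=True)
b=shot('scene','sL.png')
m=b['image'][130:175,275:315].astype(int)
r=(m[...,0]>110)&(m[...,1]<.42*m[...,0])&(m[...,2]<.42*m[...,0])
n,l,st,ce=cv2.connectedComponentsWithStats(r.astype(np.uint8));k=1+np.argmax(st[1:,4]);print(ce[k]+[275,130],st[k])
E
```

```text
t 31.55 pos [ 0.4094 -0.1415  0.0888] yaw 3.0227 tilt 0.0000 w 0.004 f [1.7 1.1 4.2] q6 -1.84
[0.0004 0.0004 0.0003] turn 0.0001  (alt -3.141)
[295.6364 157.9091] [17 26  8  4 22]
```

The lever is pressed about 11 mm at 4 N. I'll slide with a gentle ramp.

Call:
{"name": "step_arm", "arguments": {
  "series": [-0.003, 0, 0, 0, -0.006, 0, 0, 0, -0.009, 0, 0, 0, -0.012, 0, 0, 0, -0.016, 0, 0, 0, -0.021, 0, 0, 0, -0.027, 0, 0, 0, -0.034, 0, 0, 0]
}}

```text
time: 32.6
tool_pos: [0.4431, -0.1454, 0.0885]
tcp_rot: [0.186, 3.136, -0.0]
wrist_force: [-2.9, 0.5, 4.2]
width: 0.002
grip_force: 2.3
```

Call:
{"name": "step_arm", "arguments": {
  "series": [-0.008, 0, 0, 0, -0.017, 0, 0, 0, -0.027, 0, 0, 0, -0.037, 0, 0, 0, -0.047, 0, 0, 0, -0.057, 0, 0, 0, -0.067, 0, 0, 0, -0.077, 0, 0, 0]
}}

```text
time: 33.6
tool_pos: [0.5198, -0.1546, 0.0885]
tcp_rot: [-0.186, -3.136, 0.0]
wrist_force: [-2.8, 0.1, 4.5]
width: 0.003
grip_force: 2.3
```

Call:
{"name": "step_arm", "arguments": {
  "series": [-0.01, 0, 0, 0, -0.02, 0, 0, 0, -0.03, 0, 0, 0, -0.04, 0, 0, 0, -0.05, 0, 0, 0, -0.059, 0, 0, 0, -0.067, 0, 0, 0, -0.074, 0, 0, 0]
}}

```text
time: 34.6
tool_pos: [0.5932, -0.1633, 0.0885]
tcp_rot: [0.186, 3.136, -0.0]
wrist_force: [-2.9, -0.1, 4.5]
width: -0.004
grip_force: 2.3
```

Call:
{"name": "step_arm", "arguments": {
  "series": [-0.006, 0, 0, 0, -0.011, 0, 0, 0, -0.016, 0, 0, 0, -0.02, 0, 0, 0, -0.024, 0, 0, 0, -0.027, 0, 0, 0, -0.03, 0, 0, 0, -0.03, 0, 0, 0]
}}

```text
time: 35.6
tool_pos: [0.6213, -0.1664, 0.088]
tcp_rot: [-0.186, -3.133, -0.001]
wrist_force: [-4.9, -0.6, 6.0]
width: -0.003
grip_force: 3.0
```

```bash
python3 go.py "[.409,-.141,.0885,3.0226]"; python3 - <<'E'
from h import *
np.set_printoptions(precision=4,suppress=True)
b=shot('scene','sM.png');a=shot('top','tM.png')
for p in (a,b):
    for n in ('tray_front','cabinet','lever_pad','tray_in'):
        r=viewer.spot_point(p,n)[:1]; print(n,[(np.round(x['point'],1),round(x['score'],2),onz(p,x['point'],dict(tray_front=.106,cabinet=0,lever_pad=.09,tray_in=.064)[n])) for x in r])
E
```

```text
t 35.60 pos [ 0.6213 -0.1664  0.088 ] yaw 3.0228 tilt 0.0000 w -0.003 f [-4.9 -0.6  6. ] q6 -1.75
[2.138e-01 1.000e-04 1.000e-04] turn 0.0002  (alt -3.141)
tray_front [(array([431.2, 154. ]), 0.5, array([ 0.6253, -0.2334,  0.106 ]))]
cabinet [(array([424.7, 161. ]), 0.82, array([ 0.6293, -0.2391,  0.    ]))]
lever_pad [(array([405.9, 157.9]), 0.43, array([ 0.619 , -0.1647,  0.09  ]))]
tray_in []
tray_front []
cabinet [(array([227.3, 183.5]), 0.69, array([ 0.6159, -0.2421,  0.    ]))]
lever_pad [(array([232.5, 173.3]), 0.5, array([ 0.6273, -0.1665,  0.09  ]))]
tray_in []
```

Call:
{"name": "step_arm", "arguments": {
  "series": [-0.001, 0, 0, 0, -0.002, 0, 0, 0, -0.003, 0, 0, 0, -0.003, 0, 0, 0, -0.003, 0, 0, 0]
}}

```text
time: 36.72
tool_pos: [0.6233, -0.1665, 0.088]
tcp_rot: [-0.186, -3.131, -0.002]
wrist_force: [-7.4, 0.4, 7.2]
width: 0.0
grip_force: 4.3
```

Call:
{"name": "step_arm", "arguments": {
  "series": [-0.001, 0, 0, 0, -0.002, 0, 0, 0, -0.003, 0, 0, 0, -0.003, 0, 0, 0, -0.003, 0, 0, 0]
}}

```text
time: 37.35
tool_pos: [0.6262, -0.1668, 0.0883]
tcp_rot: [-0.186, -3.131, -0.002]
wrist_force: [-8.9, 1.9, 8.5]
width: -0.002
grip_force: 6.5
```

```bash
python3 - <<'E'
from h import *
s=monitor.read_state();print(s['tool_pos'],s['wrist_force'])
b=shot('scene','sN.png');a=shot('top','tN.png')
o=cv2.imread('pics/tM.png').astype(int);n=cv2.imread('pics/tN.png').astype(int)
# red pad visible?
for p in(a,b):
    m=p['image'].astype(int);r=(m[...,0]>100)&(m[...,1]<.42*m[...,0])&(m[...,2]<.42*m[...,0])
    n_,l,st,ce=cv2.connectedComponentsWithStats(r.astype(np.uint8));print([(ce[i].round(1),st[i][:5]) for i in range(1,n_) if st[i][4]>4])
E
```

```text
[ 0.62615486 -0.16684357  0.08826972] [-8.86684963  1.92040383  8.51890314]
[(array([399.8, 157.8]), array([398, 155,   5,   6,  19], dtype=int32)), (array([ 33.5, 181.8]), array([ 24, 177,  22,  10,  37], dtype=int32)), (array([298.7, 235.5]), array([287, 217,  24,  38, 493], dtype=int32))]
[(array([490.5,  12.7]), array([487,   0,   8,  26,  58], dtype=int32)), (array([615.8,  49.9]), array([609,  36,  14,  30,  75], dtype=int32)), (array([238. , 174.7]), array([234, 170,   8,  10,  34], dtype=int32)), (array([346.4, 216.3]), array([328, 207,  37,  20, 487], dtype=int32)), (array([537. , 389.5]), array([532, 382,  10,  18,  50], dtype=int32))]
```

Call:
{"name": "step_arm", "arguments": {
  "series": [-0.001, 0, 0, 0, -0.002, 0, 0, 0, -0.003, 0, 0, 0, -0.003, 0, 0, 0, -0.003, 0, 0, 0]
}}

```text
time: 38.08
tool_pos: [0.6261, -0.1668, 0.0883]
tcp_rot: [-0.186, -3.125, -0.003]
wrist_force: [-18.4, 2.1, 17.0]
width: 0.001
grip_force: 13.3
```

The force jumped with no motion, so the tray is at the home stop. I'll ease the push, lift straight up off the pad, then retreat.

Call:
{"name": "step_arm", "arguments": {
  "series": [0.002, 0, 0, 0, 0.004, 0, 0, 0, 0.004, 0, 0, 0, 0.004, 0, 0, 0]
}}

```text
time: 38.58
tool_pos: [0.6262, -0.1668, 0.0884]
tcp_rot: [-0.186, -3.133, -0.001]
wrist_force: [-5.9, 0.8, 7.3]
width: 0.003
grip_force: 4.2
```

Call:
{"name": "step_arm", "arguments": {
  "series": [0, 0, -0.004, 0, 0, 0, -0.009, 0, 0, 0, -0.014, 0, 0, 0, -0.0155, 0, 0, 0, -0.0155, 0, 0, 0, -0.0155, 0, 0, 0, -0.0155, 0]
}}

```text
time: 39.45
tool_pos: [0.6262, -0.167, 0.1029]
tcp_rot: [-0.186, -3.133, -0.001]
wrist_force: [-5.7, 1.9, -1.7]
width: 0.001
grip_force: 2.7
```

```bash
python3 go.py "[.409,-.141,.0885,3.0226]"
```

```text
t 39.45 pos [ 0.6262 -0.167   0.1029] yaw 3.0228 tilt 0.0000 w 0.001 f [-5.7  1.9 -1.7] q6 -1.75
[0.2187 0.     0.015 ] turn 0.0002  (alt -3.141)
```

Call:
{"name": "step_arm", "arguments": {
  "series": [0, 0, -0.0015, 0, 0.002, 0, -0.0025, 0, 0.004, 0, -0.006, 0, 0.008, 0, -0.02, 0, 0.02, 0, -0.05, 0, 0.05, 0, -0.09, 0, 0.1, 0, -0.12, 0, 0.1, 0, -0.12, 0]
}}

```text
time: 40.45
tool_pos: [0.5285, -0.1561, 0.2296]
tcp_rot: [0.187, 3.127, -0.004]
wrist_force: [0.5, -1.3, -0.5]
width: -0.003
grip_force: 0.0
```

Call:
{"name": "step_arm", "arguments": {
  "series": [0.05, 0.06, 0, 0, 0.06, 0.12, 0, 0, 0.06, 0.18, 0, 0, 0.06, 0.24, 0, 0, 0.06, 0.24, 0, 0, 0.06, 0.24, 0, 0]
}}

```text
time: 41.2
tool_pos: [0.4975, 0.0903, 0.2241]
tcp_rot: [0.183, 3.136, -0.001]
wrist_force: [-0.2, -1.1, 0.2]
width: 0.001
grip_force: 0.0
```

```bash
python3 - <<'E'
from h import *
np.set_printoptions(precision=4,suppress=True)
s=monitor.read_state();print(s['time'],s['tool_pos'],s['wrist_force'])
b=shot('scene','sF.png');a=shot('top','tF.png')
for p in (a,b):
    for n in ('tray_front','cabinet','lever_pad','blank_tortoise_mid','rack_base','wax_bar','glasses','flat_file'):
        z=dict(tray_front=.106,lever_pad=.1,blank_tortoise_mid=.092,rack_base=.03).get(n,0)
        r=viewer.spot_point(p,n)[:1]; print(n,[(np.round(x['point'],1),round(x['score'],2),onz(p,x['point'],z)) for x in r])
for p,box in ((a,(385,425,140,175)),(b,(210,260,150,200))):
    x0,x1,y0,y1=box;m=p['image'][y0:y1,x0:x1].astype(int)
    r=(m[...,0]>100)&(m[...,1]<.42*m[...,0])&(m[...,2]<.42*m[...,0])
    n,l,st,ce=cv2.connectedComponentsWithStats(r.astype(np.uint8));k=1+np.argmax(st[1:,4])
    print('pad',onz(p,ce[k]+[x0,y0],.098),st[k])
# visible tortoise through the clear cover
from fit import *
d=np.array([.993,-.1187])*.212;pose=[.5238+d[0],-.2244+d[1],-.1425]
try:
    print(fit([a],pose,.088,name='fin'))
except Exception as e: print(e)
for w in (-.02,0,.02):
    P=[proj(a,[pose[0]+np.cos(pose[2])*t-np.sin(pose[2])*w,pose[1]+np.sin(pose[2])*t+np.cos(pose[2])*w,.096]) for t in np.arange(-.11,.111,.01)]
    print([tuple(a['image'][int(round(v)),int(round(u))]) and int(a['image'][int(round(v)),int(round(u))].sum()//3) for u,v in P])
E
```

```text
41.2 [0.4975 0.0903 0.2241] [-0.2055 -1.1339  0.2175]
tray_front [(array([432.3, 153.8]), 0.62, array([ 0.6259, -0.2366,  0.106 ]))]
cabinet [(array([422.8, 161.5]), 0.64, array([ 0.6279, -0.2332,  0.    ]))]
lever_pad [(array([408.3, 157.3]), 0.49, array([ 0.6183, -0.1696,  0.1   ]))]
blank_tortoise_mid []
rack_base []
wax_bar [(array([298.2, 236.3]), 0.88, array([0.4071, 0.1475, 0.    ]))]
glasses []
flat_file [(array([281.6, 157.4]), 0.6, array([0.6476, 0.1949, 0.    ]))]
tray_front [(array([222.7, 159.7]), 0.63, array([ 0.6262, -0.2325,  0.106 ]))]
cabinet [(array([224.5, 187.8]), 0.57, array([ 0.6353, -0.2254, -0.    ]))]
lever_pad [(array([233.6, 168.4]), 0.57, array([ 0.6174, -0.1757,  0.1   ]))]
blank_tortoise_mid []
rack_base [(array([274.4, 216.5]), 0.63, array([0.5962, 0.0307, 0.03  ]))]
wax_bar [(array([347.2, 218.9]), 0.76, array([ 0.3974,  0.1406, -0.    ]))]
glasses [(array([327.5, 198.1]), 0.79, array([0.3835, 0.02  , 0.    ]))]
flat_file [(array([294.2, 263.3]), 0.68, array([0.6417, 0.2051, 0.    ]))]
pad [ 0.6183 -0.1659  0.098 ] [ 13  12  17  12 153]
pad [ 0.6125 -0.1694  0.098 ] [21 16 11  8 55]
(array([ 0.732 , -0.247 , -0.1475]), np.float64(46.26004901960785))
[89, 60, 77, 135, 128, 126, 135, 132, 123, 116, 135, 132, 134, 134, 115, 115, 132, 130, 132, 183, 159, 179, 124]
[87, 61, 76, 131, 135, 138, 134, 129, 115, 130, 124, 131, 133, 136, 132, 134, 133, 135, 133, 192, 158, 186, 124]
[91, 61, 76, 136, 134, 135, 133, 135, 134, 133, 134, 136, 135, 133, 134, 134, 131, 132, 132, 176, 160, 186, 124]
```

The pad moved about 210 mm in the top view against 212 expected, so it may be 1–2 mm short (upper finger on the cabinet lip). I'll nudge the handle bar from the front, where nothing else can touch.

```bash
python3 go.py "[.545,-.25,.2,3.0226],[.545,-.25,.066,3.0226]"; python3 - <<'E'
from h import *
a=shot('top')
# handle: brass pixels in front of the panel
m=cv2.cvtColor(a['image'],cv2.COLOR_RGB2HSV)[150:185,405:460]
r=((m[...,0]>18)&(m[...,0]<34)&(m[...,1]>110)&(m[...,2]>120)).astype(np.uint8)
n,l,st,ce=cv2.connectedComponentsWithStats(r)
for i in range(1,n):
    if st[i][4]>4: print(st[i],(ce[i]+[405,150]).round(1),onz(a,ce[i]+[405,150],.08))
E
```

```text
t 42.10 pos [0.497 0.09  0.224] yaw 3.0230 tilt 0.0000 w 0.002 f [-0.2 -0.9 -0.1] q6 -1.32
[-0.0879 -0.3319  0.024 ] turn 0.0004  (alt -3.141)
[-0.0879 -0.3319  0.158 ] turn 0.0004  (alt -3.141)
[21  6  2  8 10] [426.8 160.1] [ 0.61382682 -0.22636055  0.08      ]
```

Call:
{"name": "step_arm", "arguments": {
  "series": [-0.0879, -0.3319, 0.024, 0, -0.0879, -0.3319, 0.024, 0, -0.0879, -0.3319, 0.024, 0, -0.0879, -0.3319, 0.024, 0, -0.0879, -0.3319, 0.024, 0, -0.0879, -0.3319, 0.024, 0, -0.0879, -0.3319, 0.024, 0, -0.0879, -0.3319, 0.024, 0]
}}

```text
time: 43.15
tool_pos: [0.5447, -0.2495, 0.1997]
tcp_rot: [-0.187, -3.135, -0.001]
wrist_force: [-0.7, 0.3, 0.4]
width: -0.0
grip_force: 0.0
```

Call:
{"name": "step_arm", "arguments": {
  "series": [0, 0, 0.04, 0, 0, 0, 0.09, 0, 0, 0, 0.125, 0, 0, 0, 0.134, 0, 0, 0, 0.134, 0, 0, 0, 0.134, 0]
}}

```text
time: 43.9
tool_pos: [0.5466, -0.2505, 0.0683]
tcp_rot: [0.185, 3.133, -0.002]
wrist_force: [-0.6, 0.7, 0.3]
width: -0.001
grip_force: 0.0
```

Call:
{"name": "step_arm", "arguments": {
  "series": [-0.006, 0, 0, 0, -0.012, 0, 0, 0, -0.016, 0, 0, 0, -0.02, 0, 0, 0, -0.023, 0, 0, 0, -0.026, 0, 0, 0, -0.028, 0, 0, 0, -0.028, 0, 0, 0]
}}

```text
time: 44.9
tool_pos: [0.5728, -0.2534, 0.0659]
tcp_rot: [-0.186, -3.136, -0.0]
wrist_force: [-0.6, -0.2, -0.6]
width: -0.001
grip_force: 0.0
```

Call:
{"name": "step_arm", "arguments": {
  "series": [-0.002, 0, 0, 0, -0.004, 0, 0, 0, -0.006, 0, 0, 0, -0.006, 0, 0, 0, -0.006, 0, 0, 0]
}}

```text
time: 45.52
tool_pos: [0.5753, -0.2537, 0.0658]
tcp_rot: [-0.186, -3.129, -0.002]
wrist_force: [-10.2, 0.8, 7.5]
width: 0.003
grip_force: 5.2
```

Call:
{"name": "step_arm", "arguments": {
  "series": [-0.0015, 0, 0, 0, -0.003, 0, 0, 0, -0.003, 0, 0, 0, -0.003, 0, 0, 0]
}}

```text
time: 46.02
tool_pos: [0.5753, -0.2537, 0.0657]
tcp_rot: [-0.185, -3.123, -0.003]
wrist_force: [-18.1, 2.8, 14.3]
width: 0.0
grip_force: 9.4
```

There was no movement at 18 N, so the tray is fully home. I'll retreat straight back and up.

Call:
{"name": "step_arm", "arguments": {
  "series": [0.005, 0, 0, 0, 0.012, 0, 0, 0, 0.025, 0, 0, 0, 0.045, 0, 0, 0, 0.05, 0, -0.05, 0, 0.05, 0, -0.1, 0, 0.05, 0, -0.16, 0, 0.05, 0, -0.16, 0]
}}

```text
time: 47.02
tool_pos: [0.5354, -0.2504, 0.2333]
tcp_rot: [0.186, 3.124, -0.008]
wrist_force: [0.6, -0.4, -0.2]
width: -0.001
grip_force: 0.0
```

Call:
{"name": "step_arm", "arguments": {
  "series": [0.04, 0.06, 0, 0, 0.04, 0.12, 0, 0, 0.04, 0.18, 0, 0, 0.04, 0.24, 0, 0, 0.04, 0.26, 0, 0, 0.04, 0.26, 0, 0]
}}

```text
time: 47.78
tool_pos: [0.5222, 0.0159, 0.2248]
tcp_rot: [-0.181, -3.135, -0.0]
wrist_force: [0.2, 0.7, 0.6]
width: -0.001
grip_force: 0.0
```

```bash
python3 - <<'E'
from fit import *
np.set_printoptions(precision=4,suppress=True)
a=shot('top','tG.png');b=shot('scene','sG.png')
for p,box in ((a,(385,425,140,175)),(b,(210,260,150,200))):
    x0,x1,y0,y1=box;m=p['image'][y0:y1,x0:x1].astype(int)
    r=(m[...,0]>100)&(m[...,1]<.42*m[...,0])&(m[...,2]<.42*m[...,0])
    n,l,st,ce=cv2.connectedComponentsWithStats(r.astype(np.uint8));k=1+np.argmax(st[1:,4]);print('pad',onz(p,ce[k]+[x0,y0],.098),st[k])
print(fit([a],[.732,-.247,-.1475],.088))
s=monitor.read_state();print(s['time'],s['tool_pos'])
E
```

```text
pad [ 0.6182 -0.1661  0.098 ] [ 13  12  17  12 152]
pad [ 0.6127 -0.1697  0.098 ] [21 16 10  8 54]
(array([ 0.7326, -0.2471, -0.1434]), np.float64(44.37328431372549))
47.875 [0.5224 0.0141 0.2251]
```

The tray hasn't moved and the pile yaw is unchanged, so I'm handing in.

```bash
python3 -c "
from workcell import job
print(job.finish_job())"
```

```text
the job is handed in; nothing more can be done
None
```

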